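Draw the comb gauge from its seat with an S-hook and hang it on the tool rail

TASK

The batch is done: put the comb gauge back on the tool rail. Take the orange-gripped S-hook off the rail and feel its lower tip up from below through the small hole in the gauge's brass hang tab (it swivels, so search gently); then draw the gauge straight out of its green seat with the hook and hang both together on the rail bar, hanging free and still. Never press or pull the gauge with more than about 20 N, and leave the glue bottle, tape roll, glue pot and loose block where they are.

Things in the scene. Friction and masses are not known exactly. Their poses are not given: they have to be found in the camera images.
- hook: Steel S-hook. Origin: inside top of upper bend, on the bar. Flat S in x-z, z up. Orange grip on the crown 30x12x27 mm, z +3 to +30; bar needs fingertips above z 0. Upper bend 16 mm inside, its tip at x +11 ends z -13; mouth below it opens to +x. Lower bend opens up: tip at x -9, shank at x +9, z -49 to -73; inside floor z -79.5, underside -84.5. Starts hung, lower tip towards robot.
- hook_tip (a point): Middle of the square-cut end of the hook's lower tip, a 5 mm round steel wire pointing up (hook x -9, z -59).
- gauge: Steel comb gauge 56 mm wide, 4 thick, in the seat; teeth to +x (end at +84). Origin: rivet, mid plate. On top a brass tab 19 mm wide, 4 thick (z 2 to 6), round end, swivels on the rivet: its 8 mm hole is 30 mm from the rivet towards -x, but up to 28 deg to either side; that angle is NOT measured: look or feel. Play 1.5 mm. A sprung ball holds it: 3 to 8 N draws it out to -x, free after 75 mm.
- rail: Grey tool rail: round steel bar, 10 mm thick, along y between posts at y -120 and +120. Origin on the bench under the bar's middle; top of the bar at z 235, x 0. Foot 60 mm wide, 8 mm high. The hook goes on by moving in its own +x with its upper tip just above the bar (lift 14 to 20 mm), then down onto the bar. The hung gauge's teeth clear the bench by 37 mm.
- seat: Green gauge seat fixed to the bench. Origin on the bench below the slot's mouth; slot runs to +x, mouth faces -x. Block 80 mm wide (y), x 0 to 86, base plate x -6 to 106; slot floor z 50, block top z 65, plunger with black knob up to z 95 at x 36. The gauge's rivet starts at x -14, its plate end at x -22, the tab reaches x -54; below them the bench is free.
- glue_bottle: White glue bottle with red cap, 62 mm across, 205 mm tall, stands upright; origin at its foot. A bystander.
- tape_roll: Roll of yellow tape, 98 mm across, 25 mm high, lies flat; origin at its underside. A bystander.
- glue_pot: Grey-white metal glue pot with lid, about 100 mm across, 79 mm tall; origin at its foot. A bystander.
- block_14: Loose finger-jointed wood block, 73x180x26 mm, lies flat; origin at its underside. A bystander.

How it is judged:
By the outcome, as a careful person would: the job done as asked, in the order asked, and still so for the second after the job is handed in, with the robot touching nothing.
It also fails if it takes over 72 s, if anything falls off the work surface, if the arm or the gripper's body presses on something with over 40 N, if the wrist force passes 120 N, or if a joint passes its speed limit or range.

ROBOT

A 6-joint arm with a two-finger parallel gripper is mounted at the origin on a cart in front of the work surface, level with it; the furniture and walls round the work are solid. World frame = base frame: x ahead of the robot, y to its left, z up, the work surface at z = 0. Lengths are in mm, angles in rad, forces in N, time in s.
With the tool pointing down it reaches from about 350 to 775 mm from the base axis. Payload 7.3 kg.
Tool frame: the origin (TCP) lies at the very end of the fingers, on their centre line; the grasp point (between the pads) lies 19 mm behind it; x points along the fingers, y is the direction in which the jaws open and shut, and the axes are right-handed (so a half turn about x gives the same grasp; the last joint's range is limited). The gripper opens to 92 mm and grips with 3 to 60 N. Pads are 19 mm wide; open, the fingers measure 130 mm over their backs; the gripper's body (75 mm by 190 mm) begins 47 mm behind the grasp point.
Start: joints at [-1.478, 0.342, 1.524, -0, 1.275, -0.146], TCP at [124.204, -510.119, 196.341] pointing down, gripper open.
Joint ranges: [-2.53, 2.53], [-0.77, 2.02], [0.04, 2.7], [-1, 4.14], [0.28, 2.66], [-3.11, 3.11]. Speed limits (rad/s): [2.57, 2.57, 3.14, 3.14, 3.14, 3.14].

INTERFACE

Orientations are given as [roll, pitch, yaw] about the fixed x, y, z axes, in that order (R = Rz(yaw) Ry(pitch) Rx(roll)).
In Python, from plant import bot gives the robot as it stands.
- The arm moves only by the tool step_arm, never from a script. Its argument "targets" is a list that holds one entry, the list of rows, each a list of 4 numbers: the shift along the tool's x, y, z in m, then the turn about the tool's x in degrees. A call has exactly 5 rows; each row is the pose to reach, as a shift and turn from the pose measured when the call began, along the tool's axes at that moment; what a row does not reach only later rows make up. A row lasts 1/12 s, in which the tool goes at most 41.7 mm and 7.16 degrees, less where a joint would pass 70% of its speed; a pose out of reach is approached as far as the arm can. A call with a gripper value outside its range is refused whole. "jaw" is the closure, from 0 (fully open) to 1 (shut), set as the call begins (left out, the last holds). The fingers move at their own pace and stop on an object; the grip force is fixed at half the most. Time passes only in rows, so rows that repeat a pose let the fingers close, or fill a call up. It gives the time, the measured TCP pose, the force and the opening at its end, in the units of the state.
- bot.get_obs(): the state, without advancing time (a new reading comes with each control period).
- bot.capture(name): name is "side" or "top"; returns a dict with "color" (420x560x3 uint8, red, green, blue), "depth" (420x560 float32, mm along the optical axis (not along the pixel's ray), 0 where there is no reading), "fov_y" (degrees; the focal length in pixels is half the picture's height over the tangent of half this angle, whatever the lens; pixels are square), "cx", "cy" (the principal point, pixels), "dist_coeffs" ([k1, k2, p1, p2, k3] as OpenCV has them; the pictures are not rectified), "rvec" (rotation vector, rad) and "tvec" (3), from world to camera coordinates, as OpenCV has them. Camera axes: x right, y down, z forward; pixel columns grow to the right and rows downward; lengths in mm; the calibration is good to about 2 mm. A picture is of the moment at which its call begins.
- bot.close_job(): hands the job in, once; it reports no verdict.
The state is a dict: "time": time; "joint_positions": joint angles; "dq": joint speeds; "tau": joint torques, N m; "tool_pos": TCP position; "tcp_rot": TCP orientation; "contact_force": force on the tool from outside, world axes, zero at the start; "moment": the same for the moment, N m; "grip_width": finger opening in mm.
Only numpy, scipy, OpenCV 4.12 (cv2) and the standard library are available. Lean on these libraries where they do the work, as an engineer would, in place of code of your own. Each camera call takes 0.05 s, during which the arm holds its last target. There are 200 camera calls.

## Working session

There is one attempt and no reset: what is moved stays moved. The work goes in short steps, Python scripts to look and compute and a tool call to move; the robot and the scene stay as the last step left them, time stands still between calls to the robot, and variables do not carry over. Pictures are saved under pics/ and viewed, about 8 in all and at most 12, crops included, and the job is handed in when it is done.

Besides the shell and the picture viewer there is one more tool, called as a command line: name --argument value ..., lists and objects as JSON in quotes. step_arm: Moves the arm, as the interface text tells. Its arguments: {"type":"object","properties":{"targets":{"type":"array","items":{"type":"array","items":{"type":"array","items":{"type":"number"}}}},"jaw":{"type":"number"}},"required":["targets"]}

```bash
mkdir -p pics
cat > h.py <<'E'
import numpy as np, cv2
from scipy.spatial.transform import Rotation as Ro
from plant import bot
def cap(n):
    c=bot.capture(n); h,w=c["color"].shape[:2]
    f=h/2/np.tan(np.radians(c["fov_y"])/2)
    c["K"]=np.array([[f,0,c["cx"]],[0,f,c["cy"]],[0,0,1]]); c["d"]=np.array(c["dist_coeffs"],float)
    c["R"]=cv2.Rodrigues(np.array(c["rvec"],float))[0]; c["t"]=np.array(c["tvec"],float).ravel()
    return c
def rays(c,uv):
    p=cv2.undistortPoints(np.array(uv,float).reshape(-1,1,2),c["K"],c["d"]).reshape(-1,2)
    return np.c_[p,np.ones(len(p))]
def onz(c,uv,z):
    r=rays(c,uv)@c["R"]; o=-c["R"].T@c["t"]
    return o+r*((z-o[2])/r[:,2])[:,None]
def cloud(c):
    h,w=c["depth"].shape; v,u=np.mgrid[:h,:w]
    r=rays(c,np.c_[u.ravel(),v.ravel()])
    P=(r*c["depth"].reshape(-1,1)-c["t"])@c["R"]
    P[c["depth"].ravel()==0]=np.nan
    return P.reshape(h,w,3)
def proj(c,P): return cv2.projectPoints(np.array(P,float).reshape(-1,1,3),np.array(c["rvec"],float),c["t"],c["K"],c["d"])[0].reshape(-1,2)
def save(n,im,s=1): cv2.imwrite("pics/"+n+".png",cv2.resize(im[...,::-1],None,fx=s,fy=s,interpolation=cv2.INTER_CUBIC))
def st():
    o=bot.get_obs(); print({k:np.round(o[k],3).tolist() for k in o})
    print(Ro.from_euler('xyz',o["tcp_rot"]).as_matrix().round(3)); return o
E
python3 - <<'E'
from h import *
a=cap("side");b=cap("top")
save("s1",a["color"]);save("t1",b["color"])
for c in(a,b):print((-c["R"].T@c["t"]).round(),c["R"][2].round(2),c["K"][0,0])
st()
E
```

```text
[ 467. -927.  857.] [ 0.06  0.77 -0.63] 431.9875067659122
[ 398. -116. 1359.] [ 0.1   0.   -0.99] 498.81660686097604
{'time': 0.1, 'joint_positions': [-1.478, 0.343, 1.525, -0.0, 1.275, -0.146], 'dq': [-0.001, -0.003, -0.002, -0.0, -0.0, 0.001], 'tau': [0.002, -43.2, -24.469, 0.072, 0.053, -0.0], 'tool_pos': [124.139, -509.7, 195.717], 'tcp_rot': [-1.681, 1.569, 1.7], 'contact_force': [0.061, 0.694, -0.209], 'moment': [-0.03, -0.019, 0.017], 'grip_width': 91.661}
[[-0.     0.237 -0.972]
 [ 0.001 -0.972 -0.237]
 [-1.    -0.001 -0.   ]]
```

View pics/s1.png

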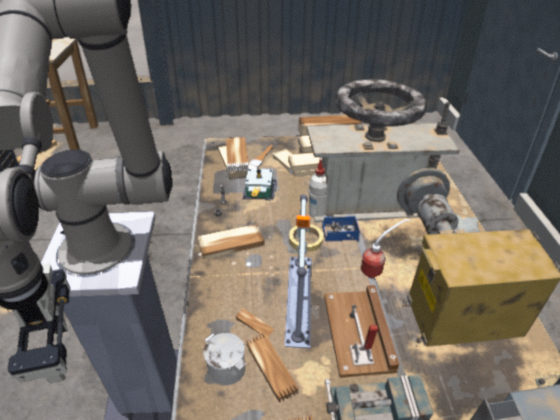

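View pics/t1.png

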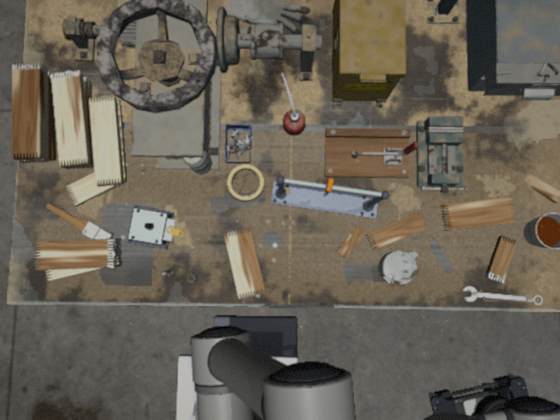

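The side view shows the rail (300,265) with the orange grip at (302,221) and the green seat at (260,182). The top view shows the seat at (150,226), its brass tab pointing right (−y) at (177,232), and the rail bar running from (283,190) to (380,195) with orange at (329,186). Next I zoom in and measure.

Run:
```python
from h import *
a=cap("side");b=cap("top")
A=a["color"][160:210,225:305];B=b["color"][200:250,120:200]; Cc=b["color"][170:220,270:390]
ims=[cv2.resize(x,(400*x.shape[1]//80,250),interpolation=cv2.INTER_CUBIC) for x in(A,B)]
top=np.hstack(ims); r=cv2.resize(Cc,(800,333),interpolation=cv2.INTER_CUBIC)
save("z1",np.vstack([top,r]))
for n,c in(("side",a),("top",b)):
    P=cloud(c);hsv=cv2.cvtColor(c["color"],cv2.COLOR_RGB2HSV)
    for nm,lo,hi,box in(("orange",(5,200,150),(16,255,255),(200,130,240,340) ),("brass",(15,120,120),(32,255,255),(160,225,215,290))):
        m=cv2.inRange(hsv,lo,hi)>0
        bx=dict(side=dict(orange=(210,230,290,320),brass=(160,205,230,290)),top=dict(orange=(175,205,315,345),brass=(215,250,160,200)))[n][nm]
        k=np.zeros_like(m);k[bx[0]:bx[1],bx[2]:bx[3]]=1;m&=k
        q=P[m];v,u=np.nonzero(m);print(n,nm,m.sum(),(u.mean().round(1),v.mean().round(1)),np.nanmedian(q,0).round(1),np.nanmin(q,0).round(),np.nanmax(q,0).round())
    # bar cloud
    k=(P[...,2]>222)&(P[...,2]<245)&(P[...,0]>350)&(P[...,0]<600)&(P[...,1]>-330)&(P[...,1]<50)
    if n=="top":
        v,u=np.nonzero(k);q=P[k];print(len(q),q.min(0),q.max(0))
        l=cv2.fitLine(q[:,:2].astype(np.float32),cv2.DIST_HUBER,0,.01,.01).ravel();print("bar",l,np.median(q[:,2]))
    # green seat
    k=cv2.inRange(hsv,(65,60,30),(95,255,255))>0
    if n=="top":
        k[:, :120]=0;k[:,185:]=0;k[:200]=0;k[255:]=0
    else:
        k[:150]=0;k[210:]=0;k[:,:230]=0;k[:,290:]=0
    q=P[k];print("green",len(q),np.nanmin(q,0),np.nanmax(q,0))
    w=P[...,2]
    kk=(w>58)&(w<72)&(P[...,0]>300)&(P[...,0]<480)&(P[...,1]>130)&(P[...,1]<360)
    if kk.sum()>50:
        pts=P[kk][:,:2].astype(np.float32);print(len(pts),cv2.minAreaRect(pts),np.median(P[kk],0))
```

```text
side orange 22 (np.float64(302.7), np.float64(218.9)) [ 574.  -221.7  261.5] [ 560. -226.  259.] [ 584. -214.  264.]
side brass 44 (np.float64(255.0), np.float64(191.5)) [475.  162.3  56.3] [462. 142.  19.] [490. 225.  77.]
green 113 [445.70339139 184.9376076    7.95858205] [528.1634154  219.000235    50.09382697]
172 ((439.0255432128906, 225.5022735595703), (131.51858520507812, 113.4176254272461), 68.97309112548828) [464.22057137 222.80286967  63.61101002]
top orange 16 (np.float64(329.2), np.float64(184.3)) [ 574.5 -215.2  265.5] [ 561. -222.  262.] [ 586. -211.  269.]
top brass 68 (np.float64(176.9), np.float64(232.1)) [475.4 162.6  58.3] [465. 145.  53.] [486. 177.  64.]
450 [ 553.75406346 -329.73626356  225.18514902] [596.14584493 -99.34103995 244.13899931]
bar [ 1.3326183e-01  9.9108088e-01  5.7341156e+02 -2.1299518e+02] 234.69060054532903
green 14 [446.937126   190.84111868  13.28097167] [523.93117323 201.75110632  45.6339659 ]
465 ((437.1498718261719, 252.89649963378906), (199.68199157714844, 118.3166732788086), 79.62470245361328) [465.79877535 229.20932961  65.99092015]
```

View pics/z1.png

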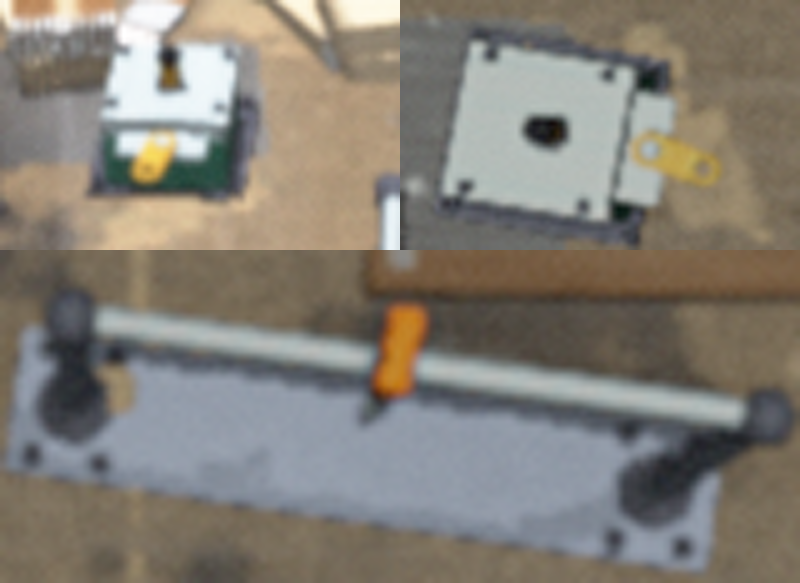

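The zoomed top crop (scale 5, origin (120,200)) shows the rivet near (170,230), the tab hole near (180.6,233.6), and the seat top plate corners. The rail crop shows orange centred on the bar. Next I turn these into positions.

Run:
```python
from h import *
b=cap("top");a=cap("side")
f=lambda l:[(120+(u-400)/5-.4,200+v/5-.4) for u,v in l]
C=onz(b,f([(470,40),(636,68),(606,221),(445,197)]),65);print("top corners",C.round(1))
e=[np.linalg.norm(C[i]-C[(i+1)%4]).round(1) for i in range(4)];print("edges",e)
d1=C[0]-C[1];d2=C[3]-C[2];d3=C[1]-C[2]
for d in(d1,d2):print("seat x ang",np.degrees(np.arctan2(d[1],d[0])))
print("seat y ang+(-90)",np.degrees(np.arctan2(d3[1],d3[0])))
r=onz(b,f([(650,150)]),58)[0];h=onz(b,f([(704,168)]),58)[0];d=h-r
print("rivet",r,"hole",h,np.linalg.norm(d),np.degrees(np.arctan2(d[1],d[0])))
fs=lambda l:[(225+u/5-.4,160+v/5-.4) for u,v in l]
print("side hole guess",proj(a,[h,r]),proj(b,[h,r]))
# brass principal axis in top view
hsv=cv2.cvtColor(b["color"],cv2.COLOR_RGB2HSV);m=cv2.inRange(hsv,(15,110,110),(32,255,255));m[:215]=0;m[250:]=0;m[:,:160]=0;m[:,200:]=0
v,u=np.nonzero(m);q=onz(b,np.c_[u,v],58)[:,:2];print(cv2.minAreaRect(q.astype(np.float32)),q.mean(0));q-=q.mean(0);w,V=np.linalg.eigh(np.cov(q.T));print("tab ang",np.degrees(np.arctan2(V[1,1],V[0,1])))
m=cv2.inRange(hsv,(5,180,120),(18,255,255));m[:170]=0;m[205:]=0;m[:,:310]=0;m[:,350:]=0
v,u=np.nonzero(m);q=onz(b,np.c_[u,v],262)[:,:2];print(cv2.minAreaRect(q.astype(np.float32)),q.mean(0));q-=q.mean(0);w,V=np.linalg.eigh(np.cov(q.T));print("grip ang",np.degrees(np.arctan2(V[1,1],V[0,1])))
P=cloud(b);k=(P[...,2]>150)&(P[...,0]>480)&(P[...,0]<700)&(P[...,1]>40)&(P[...,1]<220);q=P[k];print("bottle",len(q),np.nanmedian(q,0),q.min(0),q.max(0))
```

```text
top corners [[537.  275.2  65. ]
 [523.7 188.5  65. ]
 [443.9 200.9  65. ]
 [455.2 284.3  65. ]]
edges [np.float64(87.7), np.float64(80.7), np.float64(84.2), np.float64(82.4)]
seat x ang 81.23398630621055
seat x ang 82.32318015201555
seat y ang+(-90) -8.794389772314402
rivet [481.45927805 181.20448636  58.        ] hole [472.46547973 152.76000323  58.        ] 29.832482776786513 -107.54631846498145
side hole guess [[254.2510793  193.23154045]
 [256.85877622 187.76266175]] [[180.4 233.2]
 [169.6 229.6]]
((474.7179870605469, 161.4697265625), (34.13514709472656, 17.347665786743164), 64.44515991210938) [475.09172824 161.56679469]
tab ang 66.83370191466487
((573.541015625, -215.80438232421875), (11.23099422454834, 28.462677001953125), 72.12096405029297) [ 574.12481397 -216.39848149]
grip ang 163.55264211886538
bottle 1913 [666.48143721 144.06609345 247.58017489] [635.40693985  71.05456424 151.89042306] [699.97186602 219.97125613 254.26937132]
```

step_arm --targets '[[[-0.04,0,0,-7],[-0.08,0,0,-14],[-0.11,0,0,-21],[-0.134,0,0,-28],[-0.134,0,0,-35]]]' --jaw 0.3

```text
time: 0.72
tool_pos: [124.4, -511.8, 335.7]
tcp_rot: [0.812, 1.562, -1.474]
contact_force: [-0.7, -1.0, -0.6]
grip_width: 65.8
```

step_arm --targets '[[[0,0,0,-7],[0,0,0,-14],[0,0,0,-21],[0,0,0,-28],[0,0,0,-35]]]'

```text
time: 1.13
tool_pos: [124.4, -511.7, 335.7]
tcp_rot: [0.197, 1.562, -1.472]
contact_force: [0.4, -0.1, 0.4]
grip_width: 64.0
```

step_arm --targets '[[[0,0,0,-7],[0,0,0,-14],[0,0,0,-21],[0,0,0,-28],[0,0,0,-35]]]'

```text
time: 1.55
tool_pos: [124.4, -511.6, 335.6]
tcp_rot: [-0.421, 1.562, -1.473]
contact_force: [-0.5, 0.1, -0.5]
grip_width: 64.2
```

step_arm --targets '[[[0,0,0,-7],[0,0,0,-14],[0,0,0,-21],[0,0,0,-28],[0,0,0,-35]]]'

```text
time: 1.97
tool_pos: [124.4, -511.5, 335.5]
tcp_rot: [-1.038, 1.562, -1.473]
contact_force: [-0.1, -1.0, -0.4]
grip_width: 64.2
```

```bash
cat >> h.py <<'E'
def to(P,yaw=None):
    "shift (m, tool axes) and turn (deg) to bring TCP to P, tool y at angle yaw"
    o=bot.get_obs();R=Ro.from_euler('xyz',o["tcp_rot"]).as_matrix()
    ps=np.degrees(np.arctan2(R[1,1],R[0,1]))
    print("pos",np.round(o["tool_pos"],1),"psi",ps.round(2),"shift",((np.array(P)-o["tool_pos"])@R/1000).round(4),"turn",None if yaw is None else round(-(yaw-ps),2),"F",np.round(o["contact_force"],1),"w",round(o["grip_width"],1),"t",o["time"],"q",np.round(o["joint_positions"],2))
    return R
E
python3 - <<'E'
from h import *
print(to([573,-215.5,340],74).round(3))
c=cap("top");hsv=cv2.cvtColor(c["color"],cv2.COLOR_RGB2HSV)
m=cv2.inRange(hsv,(170,110,60),(180,255,255))|cv2.inRange(hsv,(0,110,60),(5,255,255));m[:140]=0;m[185:]=0;m[:,:175]=0;m[:,225:]=0
v,u=np.nonzero(m);print(len(u),onz(c,[(u.mean(),v.mean())],205) if len(u) else 0)
P=cloud(c);print(P[150:172:4,188:212:4].round().tolist())
E
```

```text
pos [ 124.4 -511.5  335.5] psi 65.07 shift [-0.0067  0.4575  0.2821] turn -8.93 F [-0.1 -1.  -0.4] w 64.2 t 1.9667 q [-1.48  0.27  1.25  0.    1.61 -2.61]
[[ 0.001  0.421  0.907]
 [-0.009  0.907 -0.421]
 [-1.    -0.007  0.004]]
0 0
[[[650.0, 103.0, 248.0], [650.0, 94.0, 250.0], [651.0, 85.0, 249.0], [651.0, 76.0, 247.0], [687.0, 93.0, 90.0], [705.0, 94.0, 14.0]], [[642.0, 103.0, 245.0], [641.0, 93.0, 249.0], [641.0, 85.0, 248.0], [641.0, 75.0, 250.0], [670.0, 88.0, 117.0], [691.0, 93.0, 23.0]], [[654.0, 123.0, 142.0], [652.0, 111.0, 152.0], [654.0, 103.0, 145.0], [656.0, 94.0, 138.0], [659.0, 87.0, 121.0], [671.0, 85.0, 68.0]], [[645.0, 123.0, 141.0], [645.0, 113.0, 140.0], [645.0, 104.0, 138.0], [647.0, 96.0, 129.0], [653.0, 90.0, 104.0], [660.0, 85.0, 68.0]], [[638.0, 127.0, 121.0], [637.0, 116.0, 127.0], [639.0, 107.0, 118.0], [641.0, 99.0, 109.0], [646.0, 93.0, 83.0], [655.0, 89.0, 42.0]], [[650.0, 149.0, 3.0], [639.0, 127.0, 61.0], [636.0, 114.0, 79.0], [637.0, 104.0, 73.0], [642.0, 98.0, 49.0], [647.0, 91.0, 23.0]]]
```

step_arm --targets '[[[0,0.03,0.0185,0],[0,0.061,0.0376,0],[0,0.0915,0.0564,0],[0,0.122,0.0752,0],[0,0.1525,0.094,0]]]'

```text
time: 2.43
tool_pos: [274.2, -410.7, 334.8]
tcp_rot: [-1.03, 1.562, -1.462]
contact_force: [0.8, 0.1, -0.4]
grip_width: 64.2
```

step_arm --targets '[[[0,0.03,0.0185,0],[0,0.061,0.0376,0],[0,0.0915,0.0564,0],[0,0.122,0.0752,0],[0,0.1525,0.094,0]]]'

```text
time: 2.85
tool_pos: [424.7, -310.1, 334.1]
tcp_rot: [-1.017, 1.562, -1.452]
contact_force: [-0.1, 0.3, 0.4]
grip_width: 64.0
```

step_arm --targets '[[[0,0.03,0.0185,-2],[0,0.061,0.0376,-5],[0,0.0915,0.0564,-9],[0,0.122,0.0752,-9],[0,0.1525,0.094,-9]]]'

```text
time: 3.27
tool_pos: [575.4, -209.9, 333.4]
tcp_rot: [-1.174, 1.562, -1.454]
contact_force: [-0.4, -0.6, 0.1]
grip_width: 64.0
```

Run:
```python
from h import *
print(to([573.5,-215.8,240],74).round(3))
c=cap("side");save("s2",c["color"][150:300,230:380],4)
```

```text
pos [ 575.4 -209.9  333.4] psi 73.97 shift [ 0.0934 -0.0054 -0.0005] turn -0.03 F [-0.4 -0.6  0.1] w 64.0 t 3.2667 q [-0.47  0.46  0.98 -0.01  1.7  -1.76]
[[ 0.001  0.276  0.961]
 [-0.009  0.961 -0.276]
 [-1.    -0.008  0.003]]
```

View pics/s2.png

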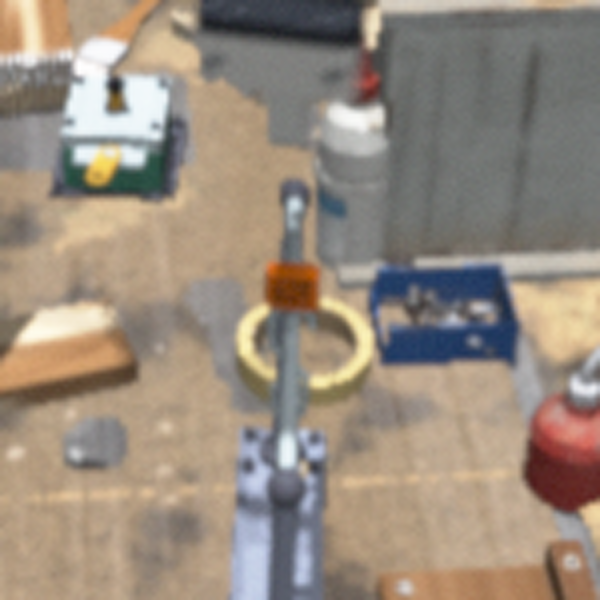

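The side crop still shows the rail, the orange grip at (293,285) and the seat, but no gripper, although it should be above the hook. I'll check whether the image is stale or the gripper is outside the crop.

Run:
```python
from h import *
c=cap("side");print(proj(c,[[575,-210,333],[573,-215.5,250],[573,-95,235],[573,-335,235],[477,170,58]]))
o=cv2.imread("pics/s1.png")[...,::-1];d=cv2.absdiff(np.ascontiguousarray(o),c["color"]).max(2)
v,u=np.nonzero(d>60);print(len(u),np.percentile(u,[1,50,99]),np.percentile(v,[1,50,99]))
t=cap("top");o=cv2.imread("pics/t1.png")[...,::-1];d=cv2.absdiff(np.ascontiguousarray(o),t["color"]).max(2)
v,u=np.nonzero(d>60);print(len(u),np.percentile(u,[1,50,99]),np.percentile(v,[1,50,99]),proj(t,[[575,-210,333]]))
save("both",np.hstack([c["color"],t["color"]])[:,:],0.7)
st()
```

```text
[[304.73838286 188.803669  ]
 [302.46205098 221.21107374]
 [296.53438459 193.76455571]
 [308.94392349 265.69063064]
 [255.5494707  189.90596259]]
24239 [  1.  64. 329.] [  1. 162. 366.]
13819 [115.18 287.   543.  ] [108. 332. 417.] [[329.46329744 178.59502014]]
{'time': 3.417, 'joint_positions': [-0.47, 0.46, 0.979, -0.007, 1.7, -1.765], 'dq': [-0.052, -0.036, 0.033, -0.019, -0.0, -0.026], 'tau': [1.774, -50.891, -27.385, 0.218, 0.015, 0.197], 'tool_pos': [575.591, -209.461, 332.085], 'tcp_rot': [-1.347, 1.563, -1.624], 'contact_force': [-0.109, -1.112, 0.527], 'moment': [0.042, -0.178, -0.029], 'grip_width': 64.113}
[[-0.     0.273  0.962]
 [-0.008  0.962 -0.273]
 [-1.    -0.008  0.002]]
```

View pics/both.png

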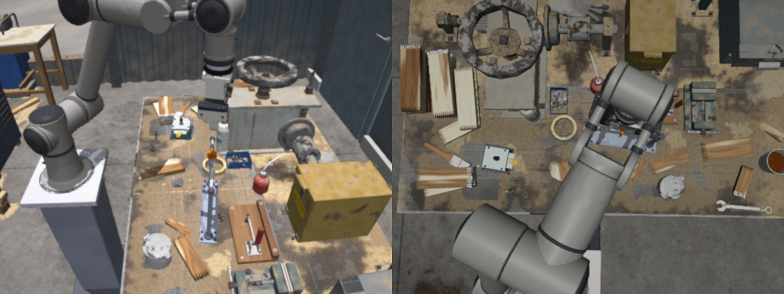

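The first capture was stale. The fresh pair shows the gripper directly above the orange grip, at (215,118)/0.7 in the side view. I'll descend and grip.

step_arm --targets '[[[0.02,-0.0065,0,0],[0.04,-0.0065,0,0],[0.06,-0.0065,0,0],[0.078,-0.0065,0,0],[0.09,-0.0065,0,0]]]'

```text
time: 3.83
tool_pos: [572.2, -217.0, 240.3]
tcp_rot: [-1.668, 1.563, -1.948]
contact_force: [-0.0, -0.1, 0.1]
grip_width: 64.5
```

Run:
```python
from h import *
to([573.5,-215.8,241],74)
```

```text
pos [ 572.2 -217.   240.3] psi 73.98 shift [-0.0007  0.0015  0.0009] turn -0.02 F [-0.  -0.1  0.1] w 64.5 t 3.8333 q [-0.48  0.48  1.19 -0.01  1.47 -1.77]
```

step_arm --targets '[[[-0.001,0.001,0.001,0],[-0.001,0.001,0.001,0],[-0.001,0.001,0.001,0],[-0.001,0.001,0.001,0],[-0.001,0.001,0.001,0]]]' --jaw 1

```text
time: 4.25
tool_pos: [573.7, -216.7, 242.5]
tcp_rot: [-1.413, 1.563, -1.693]
contact_force: [0.6, -0.8, -0.3]
grip_width: 35.5
```

step_arm --targets '[[[0,0,0,0],[0,0,0,0],[0,0,0,0],[0,0,0,0],[0,0,0,0]]]'

```text
time: 4.67
tool_pos: [573.7, -216.7, 242.6]
tcp_rot: [-1.411, 1.563, -1.691]
contact_force: [0.4, -1.1, 0.6]
grip_width: 2.8
```

Run:
```python
from h import *
cap("side");c=cap("side");to([573,-216,255],74)
save("s3",c["color"][150:250,240:373],6)
```

```text
pos [ 573.7 -216.7  242.5] psi 73.95 shift [-0.0125  0.0004 -0.0009] turn -0.05 F [ 1.1  0.6 -1. ] w 0.4 t 4.7667 q [-0.48  0.48  1.18 -0.01  1.48 -1.77]
```

View pics/s3.png

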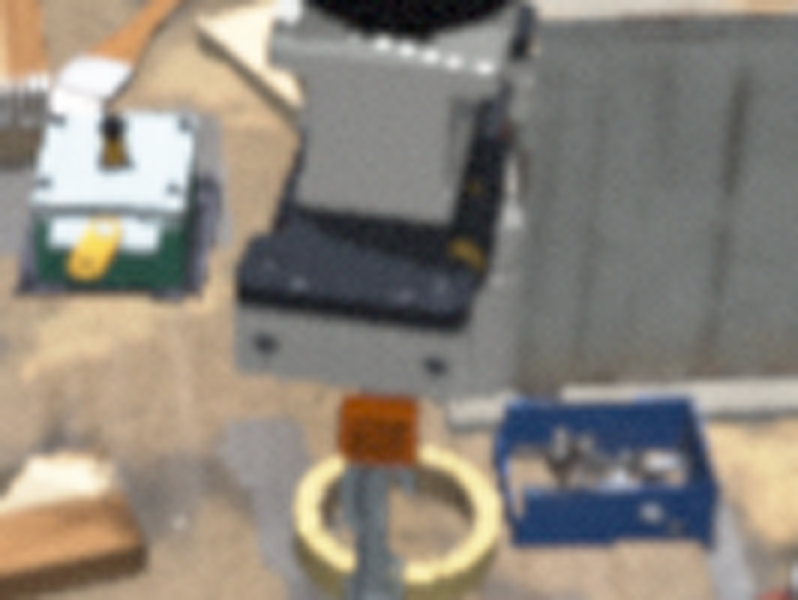

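The grip width of 0.4 mm means the fingers closed on nothing. In the image the orange grip at (378,430) is unobstructed, below and in front of the gripper. I'll check where the fingers really are using depth.

Run:
```python
from h import *
c=cap("side");to([573,-216,255],74)
P=cloud(c)
for v in range(196,232,3):
    print(v,[tuple(np.nan_to_num(P[v,u]).round().astype(int).tolist()) for u in range(284,324,6)])
hsv=cv2.cvtColor(c["color"],cv2.COLOR_RGB2HSV);m=cv2.inRange(hsv,(3,180,120),(18,255,255))>0;m[:205]=0;m[235:]=0;m[:,:290]=0;m[:,320:]=0
v,u=np.nonzero(m);print("orange",len(u),u.min(),u.max(),v.min(),v.max(),np.nanmedian(P[m],0),np.nanmin(P[m],0),np.nanmax(P[m],0));to([0,0,0])
save("s4",c["color"][150:250,240:373],6)
```

```text
pos [ 573.7 -216.7  242.5] psi 73.95 shift [-0.0125  0.0004 -0.0009] turn -0.05 F [ 1.1 -0.5 -0.3] w 0.2 t 4.8167 q [-0.48  0.48  1.18 -0.01  1.48 -1.77]
196 [(524, -296, 381), (536, -295, 380), (546, -296, 380), (558, -295, 379), (569, -296, 379), (580, -298, 380), (599, -255, 347)]
199 [(524, -301, 378), (535, -303, 380), (546, -305, 380), (556, -306, 381), (567, -307, 380), (578, -307, 380), (667, 83, 79)]
202 [(524, -297, 368), (535, -302, 371), (545, -308, 375), (556, -308, 375), (567, -311, 377), (577, -316, 380), (667, 81, 70)]
205 [(525, -293, 358), (535, -301, 364), (546, -304, 366), (557, -306, 366), (567, -311, 370), (578, -314, 372), (669, 85, 55)]
208 [(525, -292, 350), (536, -295, 352), (547, -299, 354), (558, -303, 357), (568, -311, 363), (578, -314, 365), (669, 84, 44)]
211 [(525, -293, 344), (536, -298, 347), (547, -298, 347), (558, -301, 348), (569, -304, 350), (580, -310, 354), (670, 84, 32)]
214 [(563, 113, 2), (582, 115, 0), (548, -298, 339), (559, -302, 341), (569, -305, 344), (580, -309, 346), (670, 83, 22)]
217 [(561, 98, 3), (580, 93, 6), (598, 93, 5), (571, -220, 266), (584, -220, 265), (652, 82, 11), (671, 82, 10)]
220 [(560, 86, 1), (579, 86, 0), (558, -218, 257), (571, -223, 260), (584, -224, 260), (651, 72, 7), (669, 66, 12)]
223 [(560, 79, -5), (578, 74, -2), (559, -216, 246), (571, -223, 251), (584, -227, 254), (650, 63, 4), (669, 63, 2)]
226 [(559, 62, -2), (576, 57, 1), (559, -219, 240), (572, -221, 241), (584, -225, 244), (644, 25, 24), (667, 48, 3)]
229 [(558, 49, -3), (575, 45, -1), (590, 17, 23), (572, -224, 235), (586, -220, 231), (643, 14, 22), (665, 35, 3)]
orange 57 297 308 216 226 [ 573.33018887 -221.20859515  261.6853932 ] [ 559.97362381 -226.7753629   243.89776964] [ 584.25604433 -212.83641601  265.89786338]
pos [ 573.7 -216.7  242.5] psi 73.95 shift [ 0.2413  0.0516 -0.6116] turn None F [ 1.1 -0.5 -0.3] w 0.2 t 4.8167 q [-0.48  0.48  1.18 -0.01  1.48 -1.77]
```

View pics/s4.png

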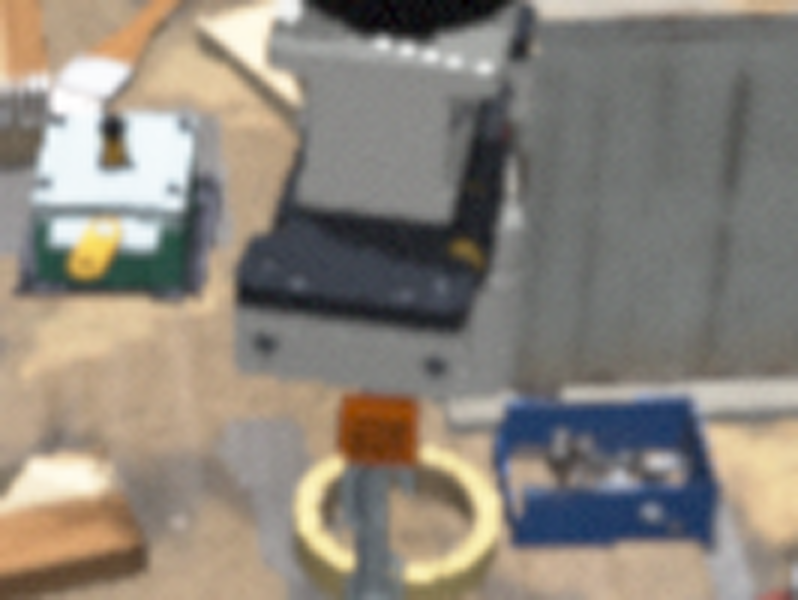

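The body's lower front edge measures z≈339, which would put the fingertips near z≈273, not 242. The reported z may be off. I'll open the jaws so that the front finger becomes visible and measure its tip.

step_arm --targets '[[[0,0,0,0],[0,0,0,0],[0,0,0,0],[0,0,0,0],[0,0,0,0]]]' --jaw 0.2

```text
time: 5.23
tool_pos: [573.7, -216.7, 242.5]
tcp_rot: [-1.423, 1.563, -1.703]
contact_force: [-0.1, -0.2, -0.5]
grip_width: 29.2
```

step_arm --targets '[[[0,0,0,0],[0,0,0,0],[0,0,0,0],[0,0,0,0],[0,0,0,0]]]'

```text
time: 5.65
tool_pos: [573.7, -216.7, 242.5]
tcp_rot: [-1.426, 1.563, -1.706]
contact_force: [-0.2, -0.1, 0.5]
grip_width: 62.6
```

Run:
```python
from h import *
cap("side");c=cap("side");to([573,-216,255],74)
P=cloud(c)
for v in range(205,238,2):
    print(v,[tuple(np.nan_to_num(P[v,u]).round().astype(int).tolist()) for u in range(284,326,5)])
save("s5",c["color"][150:250,240:373],6)
```

```text
pos [ 573.7 -216.7  242.5] psi 73.95 shift [-0.0125  0.0004 -0.0009] turn -0.05 F [-0.6  0.1 -0.2] w 69.8 t 5.75 q [-0.48  0.48  1.18 -0.01  1.48 -1.77]
205 [(524, -299, 363), (534, -300, 363), (543, -303, 365), (552, -305, 366), (561, -307, 367), (569, -312, 371), (578, -315, 373), (594, -281, 345), (681, 87, 53)]
207 [(525, -290, 351), (534, -294, 354), (544, -296, 355), (551, -307, 363), (561, -308, 363), (570, -310, 365), (578, -313, 366), (665, 82, 50), (682, 87, 45)]
209 [(525, -291, 347), (534, -296, 350), (543, -299, 352), (552, -301, 354), (562, -304, 355), (571, -303, 354), (580, -307, 357), (667, 85, 39), (683, 87, 37)]
211 [(525, -292, 343), (534, -296, 345), (544, -296, 345), (553, -302, 349), (562, -304, 351), (571, -305, 351), (580, -307, 352), (667, 83, 33), (683, 88, 29)]
213 [(563, 118, 2), (535, -295, 339), (544, -298, 341), (553, -301, 343), (562, -305, 347), (571, -306, 347), (580, -309, 349), (667, 82, 26), (684, 89, 19)]
215 [(562, 109, 2), (578, 108, 2), (593, 103, 5), (558, -267, 311), (562, -303, 340), (571, -307, 343), (580, -308, 343), (668, 86, 15), (684,
[... 897 characters left out ...]
 46, 0), (573, 48, -3), (584, 17, 23), (566, -218, 230), (576, -223, 233), (630, 27, 12), (643, 15, 21), (657, 13, 22), (671, 7, 26)]
231 [(557, 38, -2), (572, 37, -2), (583, 9, 23), (600, 26, 6), (576, -227, 232), (631, 29, 2), (643, 15, 13), (656, 3, 23), (672, 9, 17)]
233 [(556, 30, -3), (571, 31, -4), (583, 9, 15), (582, -108, 119), (575, -235, 233), (630, 20, 2), (643, 12, 8), (655, -3, 21), (671, 3, 14)]
235 [(555, 22, -3), (567, -8, 23), (583, 6, 9), (582, -109, 113), (574, -241, 232), (629, 11, 2), (643, 10, 2), (654, -12, 21), (671, -1, 11)]
237 [(555, 12, -3), (567, -14, 20), (584, 12, -5), (567, -218, 206), (573, -247, 232), (628, 6, -1), (643, 4, 0), (652, -22, 23), (671, -2, 4)]
```

View pics/s5.png

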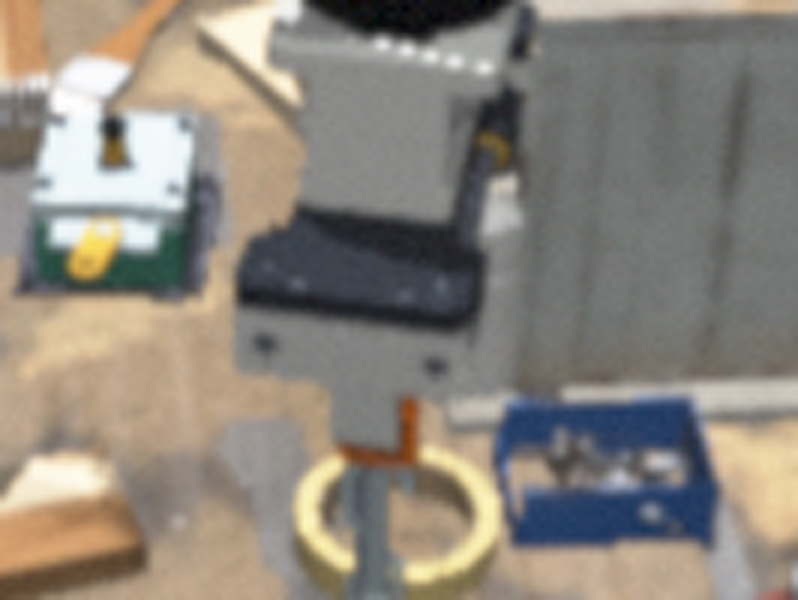

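Image (s5): the front finger's tip is at about (370,447) in the crop, i.e. z≈275–283 with a reported z of 242.5. So the arm really sits about 30–40 mm higher than it reports, while x and y agree. I'll descend in part and re-measure.

step_arm --targets '[[[0.006,0,-0.001,0],[0.012,0,-0.001,0],[0.018,0,-0.001,0],[0.024,0,-0.001,0],[0.026,0,-0.001,0]]]'

```text
time: 6.17
tool_pos: [572.2, -216.4, 214.8]
tcp_rot: [-1.726, 1.563, -2.006]
contact_force: [-0.3, 0.5, 0.3]
grip_width: 73.1
```

Run:
```python
from h import *
cap("side");c=cap("side");to([573,-216,255],74)
P=cloud(c)
for v in range(220,246,1):
    print(v,c["color"][v,301],[tuple(np.nan_to_num(P[v,u]).round().astype(int).tolist()) for u in range(292,317,3)])
```

```text
pos [ 572.4 -216.5  215.6] psi 73.95 shift [-0.0394  0.0003  0.0004] turn -0.05 F [-0.5 -0.4 -0.4] w 73.6 t 6.2667 q [-0.48  0.49  1.23 -0.01  1.41 -1.77]
220 [125 126 124] [(541, -297, 323), (546, -299, 325), (551, -302, 328), (557, -303, 328), (563, -304, 328), (568, -305, 329), (573, -313, 335), (578, -313, 335), (585, -310, 332)]
221 [131 132 129] [(541, -296, 320), (546, -298, 322), (552, -300, 323), (557, -301, 324), (563, -305, 327), (568, -305, 327), (574, -308, 328), (579, -309, 329), (585, -307, 328)]
222 [129 131 126] [(541, -294, 316), (546, -297, 319), (552, -301, 321), (558, -301, 321), (563, -304, 324), (568, -306, 325), (574, -305, 324), (580, -308, 326), (586, -306, 323)]
223 [131 130 130] [(541, -297, 316), (546, -299, 317), (552, -299, 317), (558, -301, 319), (563, -301, 318), (569, -305, 322), (574, -305, 321), (580, -307, 322), (586, -304, 320)]
224 [130 130 129] [(541, -298, 314), (546, -299, 315), (552, -301, 316), (558, -301, 316), (563, -304, 318), (569, -305, 319), (574, -305, 319), (580, -307, 320), (587, -303, 316)]
225 [126 127 125] [(0, 0, 0), (547, -298
[... 2699 characters left out ...]
), (636, -18, 5), (641, -42, 26)]
242 [ 98 103 106] [(573, -34, 19), (581, -39, 23), (590, -39, 23), (565, -264, 234), (572, -262, 231), (619, -19, 3), (628, -18, 1), (636, -22, 4), (640, -44, 24)]
243 [ 95 103 108] [(573, -36, 18), (581, -41, 22), (590, -40, 20), (565, -264, 231), (571, -265, 232), (619, -22, 1), (627, -24, 2), (632, -46, 22), (639, -50, 26)]
244 [ 92 100 103] [(573, -37, 14), (581, -43, 19), (589, -49, 25), (565, -268, 232), (571, -271, 234), (586, -219, 185), (623, -49, 23), (631, -52, 24), (639, -54, 26)]
245 [ 97 104 106] [(573, -37, 10), (581, -42, 15), (588, -52, 23), (564, -273, 234), (571, -272, 232), (585, -221, 184), (622, -55, 24), (630, -56, 25), (639, -53, 22)]
```

The finger's lower edge is at z≈246–256 now, so the offset is about +30 to +40. I'll go 7 mm lower, which is safe under either value, and then close.

step_arm --targets '[[[0.002,0,0,0],[0.004,0,0,0],[0.006,0,0,0],[0.007,0,0,0],[0.007,0,0,0]]]'

```text
time: 6.68
tool_pos: [572.3, -216.5, 208.4]
tcp_rot: [-1.656, 1.563, -1.936]
contact_force: [-0.9, 0.8, -0.2]
grip_width: 73.7
```

step_arm --targets '[[[0,0,0,0],[0,0,0,0],[0,0,0,0],[0,0,0,0],[0,0,0,0]]]' --jaw 1

```text
time: 7.1
tool_pos: [572.3, -216.5, 208.5]
tcp_rot: [-1.634, 1.563, -1.914]
contact_force: [0.4, 0.1, -0.1]
grip_width: 44.6
```

step_arm --targets '[[[0,0,0,0],[0,0,0,0],[0,0,0,0],[0,0,0,0],[0,0,0,0]]]'

```text
time: 7.52
tool_pos: [572.3, -216.5, 208.4]
tcp_rot: [-1.643, 1.563, -1.923]
contact_force: [0.4, -0.6, 0.3]
grip_width: 11.3
```

step_arm --targets '[[[0,0,0,0],[0,0,0,0],[0,0,0,0],[0,0,0,0],[0,0,0,0]]]'

```text
time: 7.93
tool_pos: [572.3, -216.5, 208.5]
tcp_rot: [-1.643, 1.563, -1.923]
contact_force: [-0.1, 0.2, 0.0]
grip_width: 11.6
```

Run:
```python
from h import *
cap("side");c=cap("side");to([573,-216,255],74)
save("s6",c["color"][190:250,260:340],8)
hsv=cv2.cvtColor(c["color"],cv2.COLOR_RGB2HSV);m=cv2.inRange(hsv,(3,150,80),(18,255,255));print(m[205:240,290:315]//255)
```

```text
pos [ 572.3 -216.5  208.5] psi 73.95 shift [-0.0465  0.0003  0.0005] turn -0.05 F [-0.4 -0.2 -0.5] w 11.7 t 8.0333 q [-0.48  0.5   1.25 -0.01  1.4  -1.77]
[[0 0 0 0 0 0 0 0 0 0 0 0 0 0 0 0 0 0 0 0 0 0 0 0 0]
 [0 0 0 0 0 0 0 0 0 0 0 0 0 0 0 0 0 0 0 0 0 0 0 0 0]
 [0 0 0 0 0 0 0 0 0 0 0 0 0 0 0 0 0 0 0 0 0 0 0 0 0]
 [0 0 0 0 0 0 0 0 0 0 0 0 0 0 0 0 0 0 0 0 0 0 0 0 0]
 [0 0 0 0 0 0 0 0 0 0 0 0 0 0 0 0 0 0 0 0 0 0 0 0 0]
 [0 0 0 0 0 0 0 0 0 0 0 0 0 0 0 0 0 0 0 0 0 0 0 0 0]
 [0 0 0 0 0 0 0 0 0 0 0 0 0 0 0 0 0 0 0 0 0 0 0 0 0]
 [0 0 0 0 0 0 0 0 0 0 0 0 0 0 0 0 0 0 0 0 0 0 0 0 0]
 [0 0 0 0 0 0 0 0 0 0 0 0 0 0 0 0 0 0 0 0 0 0 0 0 0]
 [0 0 0 0 0 0 0 0 0 0 0 0 0 0 0 0 0 0 0 0 0 0 0 0 0]
 [0 0 0 0 0 0 0 0 0 0 0 0 0 0 0 0 0 0 0 0 0 0 0 0 0]
 [0 0 0 0 0 0 0 0 0 0 0 0 0 0 0 0 0 0 0 0 0 0 0 0 0]
 [0 0 0 0 0 0 0 0 0 0 0 0 0 0 0 0 0 0 0 0 0 0 0 0 0]
 [0 0 0 0 0 0 0 0 0 0 0 0 0 0 0 0 0 0 0 0 0 0 0 0 0]
 [0 0 0 0 0 0 0 0 0 0 0 0 0 0 0 0 0 0 0 0 0 0 0 0 0]
 [0 0 0 0 0 0 0 0 0 0 0 0 0 0 0 0 0 0 0 0 0 0 0 0 0]
 [0 0 0 0 0 0 0 0 0 0 0 0 0 0 0 0 0 0 0 0 0 0 0 0 0]
 [0 0 0 0 0 0 0 0 0 0 0 0 0 0 0 0 0 0 0 0 0 
[... 210 characters left out ...]
0 0 0 0 0]
 [0 0 0 0 0 0 0 0 0 0 0 0 0 0 0 0 0 0 0 0 0 0 0 0 0]
 [0 0 0 0 0 0 0 0 0 0 0 0 0 0 0 0 0 0 0 0 0 0 0 0 0]
 [0 0 0 0 0 0 0 0 0 0 0 0 0 0 0 0 0 0 0 0 0 0 0 0 0]
 [0 0 0 0 0 0 0 0 0 0 0 0 0 0 0 0 0 0 0 0 0 0 0 0 0]
 [0 0 0 0 0 0 0 0 0 0 0 0 0 0 0 0 0 0 0 0 0 0 0 0 0]
 [0 0 0 0 0 0 0 0 0 0 0 0 0 0 0 0 0 0 0 0 0 0 0 0 0]
 [0 0 0 0 0 0 0 0 0 0 0 0 0 0 0 0 0 0 0 0 0 0 0 0 0]
 [0 0 0 0 0 0 0 0 0 0 0 0 0 0 0 0 0 0 0 0 0 0 0 0 0]
 [0 0 0 0 0 0 0 0 0 0 0 0 0 0 0 0 0 0 0 0 0 0 0 0 0]
 [0 0 0 0 0 0 0 0 0 0 0 0 0 0 0 0 0 0 0 0 0 0 0 0 0]
 [0 0 0 0 0 0 0 0 0 0 0 0 0 0 0 0 0 0 0 0 0 0 0 0 0]
 [0 0 0 0 0 0 0 0 0 0 0 0 0 0 0 0 0 0 0 0 0 0 0 0 0]
 [0 0 0 0 0 0 0 0 0 0 0 0 0 0 0 0 0 0 0 0 0 0 0 0 0]]
```

View pics/s6.png

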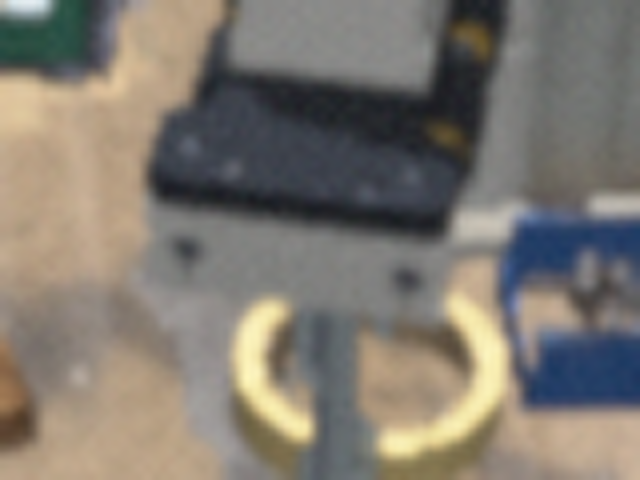

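The hook is gripped at 11.7 mm width. A reported z of 208.5 corresponds to hook origin z 235, so origin = reported + 26.5. I'll lift it 17 mm, withdraw along hook −x, then rise.

step_arm --targets '[[[-0.004,0,0,0],[-0.008,0,0,0],[-0.012,0,0,0],[-0.017,0,0,0],[-0.017,0,0,0]]]'

```text
time: 8.45
tool_pos: [572.9, -216.6, 226.9]
tcp_rot: [-1.367, 1.562, -1.647]
contact_force: [0.7, -0.8, -0.3]
grip_width: 12.1
```

step_arm --targets '[[[0,0,-0.006,0],[0,0,-0.014,0],[0,0,-0.026,0],[0,0,-0.04,0],[0,0,-0.06,0]]]'

```text
time: 8.87
tool_pos: [514.8, -199.9, 226.4]
tcp_rot: [-1.367, 1.562, -1.647]
contact_force: [-0.0, -0.2, -0.6]
grip_width: 11.7
```

step_arm --targets '[[[-0.01,0.01,-0.005,6],[-0.02,0.03,-0.01,13],[-0.02,0.05,-0.01,20],[-0.02,0.07,-0.015,27],[-0.02,0.1,-0.02,34]]]'

```text
time: 9.28
tool_pos: [522.6, -98.4, 245.7]
tcp_rot: [-0.736, 1.562, -1.617]
contact_force: [0.6, 0.3, -0.8]
grip_width: 12.0
```

Run:
```python
from h import *
to([462,106,235],-12)
```

```text
pos [522.6 -98.4 245.7] psi 39.51 shift [ 0.0089  0.0833 -0.1963] turn 51.51 F [ 0.6  0.3 -0.8] w 12.0 t 9.2833 q [-0.32  0.32  1.42 -0.01  1.4  -1.01]
```

step_arm --targets '[[[0,0.016,-0.038,7],[0,0.032,-0.075,14],[0,0.05,-0.115,21],[0.003,0.066,-0.155,28],[0.006,0.083,-0.19,35]]]'

```text
time: 9.7
tool_pos: [469.1, 85.2, 239.6]
tcp_rot: [-0.125, 1.562, -1.574]
contact_force: [1.3, 0.1, -0.4]
grip_width: 11.9
```

step_arm --targets '[[[0,0,0,6],[0,0,0,12],[0,0,0,16],[0,0,0,16],[0,0,0,16]]]'

```text
time: 10.12
tool_pos: [468.8, 85.2, 239.6]
tcp_rot: [0.151, 1.562, -1.574]
contact_force: [-0.1, 0.1, -1.0]
grip_width: 12.0
```

Run:
```python
from h import *
to([462,106,85],-12)
```

```text
pos [468.8  85.2 239.6] psi -8.86 shift [ 0.1544 -0.0101 -0.0209] turn 3.14 F [-0.1  0.1 -1. ] w 12.0 t 10.1167 q [ 0.03  0.22  1.57 -0.01  1.35  0.18]
```

step_arm --targets '[[[0.03,-0.008,0,1],[0.065,-0.009,0,3],[0.1,-0.009,0,3],[0.135,-0.009,0,3],[0.15,-0.009,0,3]]]'

```text
time: 10.53
tool_pos: [457.1, 84.8, 85.8]
tcp_rot: [-0.371, 1.56, -2.147]
contact_force: [-1.0, -0.4, -0.9]
grip_width: 11.5
```

step_arm --targets '[[[0,0,0,0],[0,0,0,0],[0,0,0,0],[0,0,0,0],[0,0,0,0]]]'

```text
time: 10.95
tool_pos: [458.2, 84.8, 87.3]
tcp_rot: [-0.102, 1.561, -1.878]
contact_force: [0.3, 0.1, -1.7]
grip_width: 11.6
```

Run:
```python
from h import *
cap("side");c=cap("side");R=to([462,106,85],-12)
o=bot.get_obs();T=np.array(o["tool_pos"]);hx=R[:,2];hx[2]=0
O=T+[0,0,26.5]+hx*1
H=np.array([472,153,58.])
pts=dict(tip=O-9*hx+[0,0,-59],bot=O+[0,0,-84.5],sh=O+9*hx+[0,0,-61],hole=H,grip=O+[0,0,3])
im=cv2.resize(c["color"][150:230,210:310],None,fx=7.5,fy=7.5,interpolation=cv2.INTER_CUBIC)
for k,p in pts.items():
    u=proj(c,p)[0];print(k,p.round(1),u.round(1))
    cv2.drawMarker(im,tuple(int(x) for x in ((u-[210,150]+.5)*7.5)),dict(hole=(255,0,255)).get(k,(255,0,0)),0,12,1)
save("s7",im)
```

```text
pos [457.8  84.8  86.9] psi -11.73 shift [ 0.0016 -0.0002 -0.0216] turn 0.27 F [-0.1 -0.  -1.2] w 11.7 t 11.05 q [ 0.03  0.37  1.83 -0.01  0.95  0.24]
tip [459.4  92.6  54.4] [250.5 206.3]
bot [457.6  83.8  28.9] [250.2 214.8]
sh [455.7  75.   52.4] [249.4 210.5]
hole [472. 153.  58.] [254.1 193.2]
grip [457.6  83.8 116.4] [249.2 191.4]
```

View pics/s7.png

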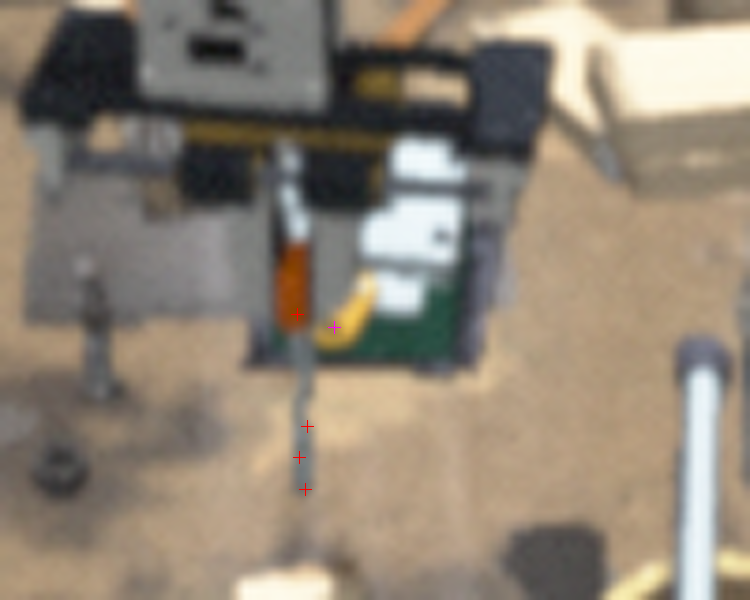

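The overlay shows the model marks landing on the hook: shank and bottom at (303,490), grip bottom at (297,325). So origin = reported + 26.5 holds here too. The tab end lies near (335,335) by the predicted hole mark. I'll refine the hole using the unobstructed first side picture.

Run:
```python
from h import *
for n,f in(("side","s1"),("top","t1")):
    c=cap(n);im=cv2.imread(f"pics/{f}.png")
    hsv=cv2.cvtColor(im,cv2.COLOR_BGR2HSV);m=cv2.inRange(hsv,(15,100,90),(33,255,255))
    k=np.zeros_like(m)
    if n=="side":k[180:203,245:268]=1
    else:k[220:245,165:190]=1
    m*=k;cn=max(cv2.findContours(m,0,2)[0],key=cv2.contourArea)
    m=cv2.drawContours(np.zeros_like(m),[cn],-1,1,-1);v,u=np.nonzero(m)
    q=onz(c,np.c_[u,v],58)[:,:2];print(n,len(u),q.mean(0).round(1),[np.round(x,1) for x in cv2.minAreaRect(q.astype(np.float32))])
    w=m[v.min()-2:v.max()+3,u.min()-2:u.max()+3]
    print(u.min()-2,v.min()-2);print("\n".join("".join(".#"[x] for x in r) for r in w))
    # far end of tab along tab dir
    d=np.array([-.31,-.95]);s=q@d;l=q@np.array([.95,-.31]);print("end",s.max()," lateral mid near hole",[ (l[(s>t)&(s<t+4)].min().round(1),l[(s>t)&(s<t+4)].max().round(1)) for t in np.arange(s.max()-34,s.max()-1,4)], "H",np.array([472,153])@d,np.array([472,153])@[.95,-.31])
```

```text
side 50 [474.6 156.4] [array([474. , 157.1]), array([39.5, 21.4]), np.float64(76.8)]
249 187
.............
.............
.....###.##..
.....######..
....######...
...#######...
..########...
..#######....
..#######....
...####......
.............
.............
end -276.1604381411043  lateral mid near hole [(np.float64(395.9), np.float64(405.0)), (np.float64(397.4), np.float64(409.5)), (np.float64(394.4), np.float64(411.0)), (np.float64(392.9), np.float64(412.4)), (np.float64(391.4), np.float64(406.4)), (np.float64(398.9), np.float64(410.9)), (np.float64(392.9), np.float64(412.3)), (np.float64(394.4), np.float64(407.8)), (np.float64(398.8), np.float64(404.8))] H -291.66999999999996 400.96999999999997
top 91 [475.2 161.9] [array([474.9, 163. ]), array([37.2, 19.2]), np.float64(69.1)]
168 225
..................
..................
...##.............
....#####.........
....#######.......
....##########....
....############..
..##############..
...#############..
.....###########..
......##########..
........#######...
..................
..................
end -283.57454034468515  lateral mid near hole [(np.float64(394.1), np.float64(408.0)), (np.float64(394.9), np.float64(408.8)), (np.float64(391.7), np.float64(410.5)), (np.float64(392.5), np.float64(408.9)), (np.float64(390.9), np.float64(409.8)), (np.float64(391.8), np.float64(409.0)), (np.float64(393.5), np.float64(409.8)), (np.float64(395.1), np.float64(409.1)), (np.float64(396.0), np.float64(404.2))] H -291.66999999999996 400.96999999999997
```

step_arm --targets '[[[0.003,0,0,0],[0.006,0,0,0],[0.009,0,0,0],[0.009,0,0,0],[0.009,0,0,0]]]'

```text
time: 11.57
tool_pos: [457.1, 84.7, 77.1]
tcp_rot: [-0.346, 1.56, -2.122]
contact_force: [-0.5, -0.5, -1.2]
grip_width: 11.8
```

step_arm --targets '[[[0,0,-0.015,0],[0,0,-0.032,0],[0,0.001,-0.048,0],[0,0.001,-0.06,0],[0,0.001,-0.062,0]]]'

```text
time: 11.98
tool_pos: [471.1, 146.8, 76.4]
tcp_rot: [-0.317, 1.561, -2.091]
contact_force: [0.2, -0.7, -1.5]
grip_width: 11.4
```

step_arm --targets '[[[0,0,0,0],[0,0,0,0],[0,0,0,0],[0,0,0,0],[0,0,0,0]]]'

```text
time: 12.4
tool_pos: [471.1, 146.2, 76.5]
tcp_rot: [-0.319, 1.561, -2.093]
contact_force: [0.1, -0.7, -1.5]
grip_width: 11.6
```

Run:
```python
from h import *
to([470.6,145.7,78],-12)
```

```text
pos [471.1 146.2  76.5] psi -11.69 shift [-0.0015 -0.0004  0.0006] turn 0.31 F [ 0.1 -0.7 -1.5] w 11.6 t 12.4 q [ 0.15  0.42  1.77 -0.01  0.95  0.36]
```

step_arm --targets '[[[-0.003,0,0,0],[-0.006,0,0,0],[-0.008,0,0,0],[-0.009,0,0,0],[-0.009,0,0,0]]]'

```text
time: 12.82
tool_pos: [471.4, 146.3, 85.9]
tcp_rot: [-0.256, 1.561, -2.031]
contact_force: [0.6, 0.0, -1.0]
grip_width: 11.7
```

step_arm --targets '[[[-0.0005,0,0,0],[-0.001,0,0,0],[-0.0015,0,0,0],[-0.002,0,0,0],[-0.002,0,0,0]]]'

```text
time: 13.23
tool_pos: [471.4, 146.4, 87.9]
tcp_rot: [-0.257, 1.561, -2.032]
contact_force: [0.1, -0.3, -0.8]
grip_width: 11.9
```

step_arm --targets '[[[-0.0005,0,0,0],[-0.001,0,0,0],[-0.0015,0,0,0],[-0.002,0,0,0],[-0.002,0,0,0]]]'

```text
time: 13.65
tool_pos: [471.4, 146.4, 90.0]
tcp_rot: [-0.248, 1.561, -2.023]
contact_force: [-0.2, -0.8, -1.7]
grip_width: 11.6
```

Run:
```python
from h import *
st()
```

```text
{'time': 13.65, 'joint_positions': [0.151, 0.406, 1.753, -0.01, 0.988, 0.361], 'dq': [-0.001, 0.003, 0.002, -0.001, -0.003, 0.001], 'tau': [0.018, -42.804, -20.632, 0.056, 0.019, -0.0], 'tool_pos': [471.413, 146.383, 90.037], 'tcp_rot': [-0.248, 1.561, -2.023], 'contact_force': [-0.173, -0.786, -1.721], 'moment': [-0.078, -0.042, -0.006], 'grip_width': 11.611}
[[-0.004  0.979 -0.203]
 [-0.009 -0.203 -0.979]
 [-1.    -0.002  0.009]]
```

step_arm --targets '[[[-0.0005,0,0,0],[-0.001,0,0,0],[-0.0015,0,0,0],[-0.002,0,0,0],[-0.002,0,0,0]]]'

```text
time: 14.07
tool_pos: [471.5, 146.4, 92.2]
tcp_rot: [-0.226, 1.561, -2.001]
contact_force: [0.3, 0.6, -1.2]
grip_width: 11.8
```

step_arm --targets '[[[-0.0005,0,0,0],[-0.001,0,0,0],[-0.0015,0,0,0],[-0.002,0,0,0],[-0.002,0,0,0]]]'

```text
time: 14.48
tool_pos: [471.6, 146.4, 94.3]
tcp_rot: [-0.215, 1.561, -1.99]
contact_force: [-0.2, -0.7, -0.3]
grip_width: 12.0
```

step_arm --targets '[[[-0.0005,0,0,0],[-0.001,0,0,0],[-0.0015,0,0,0],[-0.002,0,0,0],[-0.002,0,0,0]]]'

```text
time: 14.9
tool_pos: [471.6, 146.5, 96.4]
tcp_rot: [-0.202, 1.561, -1.976]
contact_force: [0.6, 0.7, 0.3]
grip_width: 11.6
```

Run:
```python
from h import *
cap("side");c=cap("side");R=to([470.6,145.7,78],-12)
o=bot.get_obs();T=np.array(o["tool_pos"]);hx=R[:,2];hx[2]=0
O=T+[0,0,26.5]+hx*1
pts=dict(tip=O-9*hx+[0,0,-59],bot=O+[0,0,-84.5],grip=O+[0,0,3])
im=cv2.resize(c["color"][165:215,225:295],None,fx=11,fy=11,interpolation=cv2.INTER_CUBIC)
for k,p in pts.items():
    u=proj(c,p)[0];print(k,p.round(1),u.round(1))
    cv2.drawMarker(im,tuple(int(x) for x in ((u-[225,165]+.5)*11)),(255,0,255),0,8,1)
save("s8",im)
```

```text
pos [471.6 146.4  96.3] psi -11.69 shift [ 0.0183 -0.0008  0.0008] turn 0.31 F [-0.5 -0.  -1.7] w 11.7 t 15.0 q [ 0.15  0.4   1.75 -0.01  1.    0.36]
tip [473.2 154.3  63.8] [254.4 191.4]
bot [471.4 145.5  38.3] [254.2 199.7]
grip [471.4 145.5 125.8] [253.3 176.5]
```

View pics/s8.png

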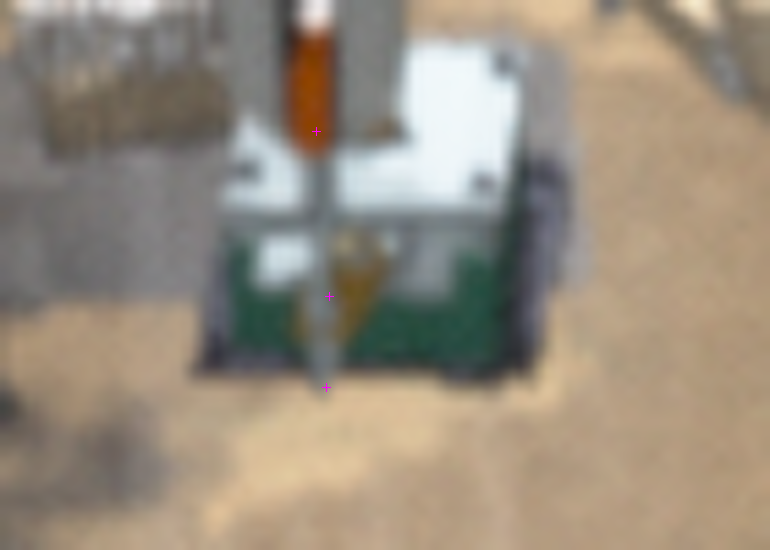

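The image shows the shank in front of the tab end at (322,340), with the tip mark at (328,296) on the tab. Force stayed near zero with the tip nominally 6 mm above the tab's top, so the tip is through the hole. I'll raise 5 mm more, then pull gently along the slot.

step_arm --targets '[[[-0.001,0,0,0],[-0.002,0,0,0],[-0.003,0,0,0],[-0.004,0,0,0],[-0.005,0,0,0]]]'

```text
time: 15.42
tool_pos: [471.7, 146.5, 101.4]
tcp_rot: [-0.198, 1.561, -1.973]
contact_force: [0.4, -0.5, -1.8]
grip_width: 12.1
```

step_arm --targets '[[[0,0,0.001,0],[0,0,0.002,0],[0,0,0.003,0],[0,0,0.004,0],[0,0,0.004,0]]]'

```text
time: 15.83
tool_pos: [471.0, 142.9, 101.5]
tcp_rot: [-0.179, 1.562, -1.954]
contact_force: [0.0, 3.1, -0.7]
grip_width: 11.8
```

step_arm --targets '[[[0,0,0.001,0],[0,0,0.002,0],[0,0,0.003,0],[0,0,0.004,0],[0,0,0.004,0]]]'

```text
time: 16.25
tool_pos: [470.1, 138.7, 101.5]
tcp_rot: [-0.195, 1.562, -1.971]
contact_force: [-0.4, 3.1, -2.1]
grip_width: 11.7
```

It's hooked: a steady pull of about 3.5 N. I'll carry on drawing straight out.

step_arm --targets '[[[0,0.0001,0.002,0],[0,0.0002,0.004,0],[0,0.0004,0.006,0],[0,0.0005,0.008,0],[0,0.0006,0.01,0]]]'

```text
time: 16.67
tool_pos: [468.6, 128.5, 101.6]
tcp_rot: [-0.208, 1.562, -1.983]
contact_force: [0.7, 3.8, -2.7]
grip_width: 11.9
```

step_arm --targets '[[[0,0.0001,0.002,0],[0,0.0002,0.004,0],[0,0.0004,0.006,0],[0,0.0005,0.008,0],[0,0.0006,0.01,0]]]'

```text
time: 17.08
tool_pos: [467.1, 118.4, 101.7]
tcp_rot: [-0.216, 1.562, -1.992]
contact_force: [0.8, 2.9, -1.3]
grip_width: 11.6
```

Run:
```python
from h import *
to([471.7,146.5,101.4])
```

```text
pos [467.1 118.4 101.7] psi -11.72 shift [ 0.     -0.0012 -0.0285] turn None F [ 0.8  2.9 -1.3] w 11.6 t 17.0833 q [ 0.09  0.37  1.77 -0.01  1.    0.3 ]
```

step_arm --targets '[[[0,0.0001,0.0025,0],[0,0.0003,0.005,0],[0,0.0005,0.0075,0],[0,0.0007,0.01,0],[0,0.0008,0.0125,0]]]'

```text
time: 17.5
tool_pos: [465.1, 105.3, 101.7]
tcp_rot: [-0.219, 1.561, -1.994]
contact_force: [-0.2, 0.2, -1.3]
grip_width: 11.7
```

step_arm --targets '[[[0,0.0001,0.0025,0],[0,0.0003,0.005,0],[0,0.0005,0.0075,0],[0,0.0007,0.01,0],[0,0.0008,0.0125,0]]]'

```text
time: 17.92
tool_pos: [463.3, 92.6, 101.8]
tcp_rot: [-0.218, 1.561, -1.993]
contact_force: [0.6, 1.4, -1.9]
grip_width: 11.7
```

step_arm --targets '[[[0,0.0001,0.0025,0],[0,0.0003,0.005,0],[0,0.0005,0.0075,0],[0,0.0007,0.01,0],[0,0.0008,0.0125,0]]]'

```text
time: 18.33
tool_pos: [461.5, 80.0, 102.0]
tcp_rot: [-0.216, 1.561, -1.991]
contact_force: [1.0, 0.5, -1.9]
grip_width: 11.7
```

Run:
```python
from h import *
to([471.7,146.5,101.4])
```

```text
pos [461.5  80.  102. ] psi -11.7 shift [-0.0001 -0.0036 -0.0672] turn None F [ 1.   0.5 -1.9] w 11.7 t 18.3333 q [ 0.01  0.35  1.81 -0.01  0.99  0.22]
```

step_arm --targets '[[[0,0.0001,0.0025,0],[0,0.0003,0.005,0],[0,0.0005,0.0075,0],[0,0.0007,0.01,0],[0,0.0008,0.0125,0]]]'

```text
time: 18.75
tool_pos: [459.8, 67.3, 102.1]
tcp_rot: [-0.222, 1.561, -1.997]
contact_force: [0.2, 0.2, -1.8]
grip_width: 11.7
```

step_arm --targets '[[[0,0.0001,0.0025,0],[0,0.0003,0.005,0],[0,0.0005,0.0075,0],[0,0.0007,0.01,0],[0,0.0008,0.0125,0]]]'

```text
time: 19.17
tool_pos: [458.0, 54.7, 102.2]
tcp_rot: [-0.222, 1.561, -1.997]
contact_force: [0.1, -0.4, -2.6]
grip_width: 11.8
```

Run:
```python
from h import *
to([471.7,146.5,101.4])
cap("side");c=cap("side");P=cloud(c)
hsv=cv2.cvtColor(c["color"],cv2.COLOR_RGB2HSV);m=(cv2.inRange(hsv,(15,110,90),(33,255,255))>0)&(P[...,2]>30)&(P[...,2]<90)&(P[...,1]>0)&(P[...,1]<230)&(P[...,0]>400)&(P[...,0]<540)
print("brass",m.sum(),np.median(P[m],0))
for v in range(170,225,3):
    print(v,[tuple(np.nan_to_num(P[v,u]).round().astype(int).tolist()) for u in range(236,272,5)])
```

```text
pos [458.   54.7 102.2] psi -11.71 shift [-0.0001 -0.0052 -0.0927] turn None F [ 0.1 -0.4 -2.6] w 11.8 t 19.1667 q [-0.04  0.34  1.82 -0.01  0.98  0.17]
brass 2 [465.97968203  60.22077437  48.75554737]
170 [(426, 42, 220), (439, 40, 220), (452, 32, 224), (465, 33, 223), (479, 29, 226), (492, 26, 227), (505, 19, 231), (517, 12, 235)]
173 [(426, 25, 221), (439, 21, 223), (451, 58, 198), (465, 23, 221), (478, 19, 223), (492, 31, 214), (514, 251, 66), (530, 253, 64)]
176 [(425, 25, 211), (438, 23, 212), (452, 27, 209), (465, 17, 215), (478, 14, 217), (491, 17, 214), (504, 18, 213), (517, 15, 215)]
179 [(412, 317, 1), (438, 21, 204), (451, 55, 180), (465, 16, 206), (478, 15, 206), (496, 221, 63), (512, 218, 65), (529, 225, 60)]
182 [(412, 299, 1), (437, 48, 176), (450, 47, 175), (464, 44, 177), (478, 41, 179), (496, 206, 63), (511, 203, 64), (529, 223, 49)]
185 [(412, 284, -1), (436, 49, 165), (450, 46, 166), (464, 42, 168), (477, 39, 170), (495, 190, 62), (511, 186, 64), (529, 227, 34)]
188 [(412, 264, 1), (436, 51, 153), (450, 42, 159), (463, 44, 157), (477, 40, 159), (495, 193, 48), (5
[... 848 characters left out ...]
, 18), (461, 62, 68), (476, 123, 19), (492, 129, 13), (508, 143, 2), (523, 140, 3)]
212 [(413, 136, 0), (429, 132, 2), (445, 93, 33), (460, 56, 62), (475, 100, 26), (491, 95, 28), (507, 124, 4), (523, 125, 3)]
215 [(413, 114, 5), (429, 117, 2), (444, 116, 2), (460, 57, 49), (475, 72, 36), (490, 75, 33), (506, 111, 3), (522, 112, 2)]
218 [(413, 104, 1), (428, 104, 1), (444, 105, -1), (460, 50, 44), (475, 102, 0), (490, 94, 6), (506, 101, -1), (521, 96, 3)]
221 [(413, 89, 2), (428, 89, 1), (444, 90, -1), (459, 88, 0), (474, 86, 2), (490, 86, 1), (505, 88, -2), (520, 87, -2)]
224 [(413, 75, 2), (428, 78, -1), (443, 76, -1), (459, 71, 3), (474, 72, 1), (489, 73, -1), (504, 72, -1), (519, 69, 1)]
```

The depth rows show the gauge tilted: teeth on the bench at y≈150, z≈10–19, and the tab on the hook at y≈60, z≈49. It's free of the slot. I'll lift it slowly so it doesn't swing hard.

step_arm --targets '[[[-0.004,0,0,0],[-0.008,0,0,0],[-0.012,0,0,0],[-0.016,0,0,0],[-0.02,0,0,0]]]'

```text
time: 19.68
tool_pos: [458.2, 54.8, 122.8]
tcp_rot: [-0.18, 1.561, -1.956]
contact_force: [0.6, 0.8, -2.2]
grip_width: 12.0
```

step_arm --targets '[[[-0.005,0,-0.002,0],[-0.01,0,-0.004,0],[-0.015,0,-0.006,0],[-0.02,0,-0.008,0],[-0.025,0,-0.01,0]]]'

```text
time: 20.1
tool_pos: [460.3, 65.1, 148.2]
tcp_rot: [-0.169, 1.561, -1.944]
contact_force: [-0.6, -0.2, -2.7]
grip_width: 11.9
```

step_arm --targets '[[[-0.005,0,-0.002,0],[-0.01,0,-0.004,0],[-0.015,0,-0.006,0],[-0.02,0,-0.008,0],[-0.025,0,-0.01,0]]]'

```text
time: 20.52
tool_pos: [462.4, 75.3, 173.6]
tcp_rot: [-0.186, 1.561, -1.961]
contact_force: [-0.0, 1.3, -2.2]
grip_width: 12.3
```

step_arm --targets '[[[-0.008,0,0,0],[-0.016,0,0,0],[-0.024,0,0,0],[-0.032,0,0,0],[-0.04,0,0,0]]]'

```text
time: 20.93
tool_pos: [462.6, 75.6, 214.5]
tcp_rot: [-0.157, 1.561, -1.933]
contact_force: [-0.1, 0.9, -2.3]
grip_width: 11.8
```

step_arm --targets '[[[-0.004,0,0,0],[-0.008,0,0,0],[-0.012,0,0,0],[-0.015,0,0,0],[-0.015,0,0,0]]]'

```text
time: 21.35
tool_pos: [462.9, 75.8, 230.0]
tcp_rot: [-0.089, 1.561, -1.864]
contact_force: [0.4, -0.6, -2.0]
grip_width: 11.5
```

```bash
cat > g.py <<'E'
from h import *
cap("side");c=cap("side");P=cloud(c);o=bot.get_obs();T=np.array(o["tool_pos"])
R=to(T);hx=R[:,2]
k=np.linalg.norm(P[...,:2]-T[:2],axis=2)<110
k&=(P[...,2]>25)&(P[...,2]<T[2]+26)
q=P[k]-T-[0,0,26.5];l=np.c_[q@R[:,2],q@R[:,1],q[:,2]]
for z in range(-220,0,20):
    w=l[(l[:,2]>=z)&(l[:,2]<z+20)]
    if len(w):print(z,len(w),"hx",np.percentile(w[:,0],[5,50,95]).round(),"hy",np.percentile(w[:,1],[5,50,95]).round())
E
python3 g.py
```

```text
pos [462.6  75.8 229.4] psi -11.72 shift [0. 0. 0.] turn None F [-0.3 -0.4 -2.8] w 12.3 t 21.45 q [ 0.01  0.22  1.61 -0.01  1.32  0.21]
-200 51 hx [-15. -12.  -8.] hy [-27.  -2.  23.]
-180 88 hx [-12.  -8.  -5.] hy [-26.  -0.  24.]
-160 90 hx [-8. -5. -1.] hy [-26.  -1.  24.]
-140 92 hx [-5. -2.  2.] hy [-24.   1.  25.]
-120 100 hx [-2.  1.  4.] hy [-24.   0.  25.]
-100 30 hx [-2.  2.  5.] hy [-8.  1.  9.]
-80 23 hx [-7.  6. 13.] hy [-1.  2.  6.]
-60 15 hx [ 6. 11. 15.] hy [-1.  0.  3.]
-40 19 hx [-11.  -2.   4.] hy [-1.  1.  4.]
-20 13 hx [-9. 10. 16.] hy [-1.  1.  3.]
```

The gauge hangs cleanly from the hook: plate centred, width ±26 mm, bottom at −198 mm. I'll carry it to the rail with a smooth ramp and the turn spread out.

step_arm --targets '[[[-0.001,0.001,0.003,-4],[-0.002,0.005,0.011,-9],[-0.003,0.01,0.023,-14],[-0.004,0.017,0.039,-19],[-0.005,0.024,0.056,-24]]]'

```text
time: 21.87
tool_pos: [474.6, 15.9, 234.5]
tcp_rot: [-0.698, 1.561, -2.049]
contact_force: [-0.6, 0.8, -3.4]
grip_width: 11.1
```

step_arm --targets '[[[0,0,0.017,-5],[0,-0.001,0.034,-10],[0,-0.002,0.052,-15],[0,-0.003,0.069,-20],[0,-0.003,0.086,-24]]]'

```text
time: 22.28
tool_pos: [490.1, -69.5, 234.7]
tcp_rot: [-1.233, 1.561, -2.161]
contact_force: [0.3, 0.6, -2.9]
grip_width: 12.2
```

step_arm --targets '[[[0,-0.008,0.016,-5],[0,-0.015,0.031,-10],[0,-0.023,0.047,-15],[0,-0.03,0.062,-20],[0,-0.038,0.077,-24]]]'

```text
time: 22.7
tool_pos: [505.8, -154.7, 234.8]
tcp_rot: [-1.75, 1.56, -2.255]
contact_force: [-0.4, 0.7, -2.6]
grip_width: 11.8
```

Run:
```python
from h import *
to([513.4,-206.1,227],80)
```

```text
pos [ 505.8 -154.7  234.8] psi 61.08 shift [ 0.0082 -0.0413  0.0315] turn -18.92 F [-0.4  0.7 -2.6] w 11.8 t 22.7 q [-0.43  0.32  1.44 -0.01  1.38 -1.5 ]
```

step_arm --targets '[[[0.002,-0.014,0.011,-5],[0.004,-0.026,0.02,-10],[0.006,-0.035,0.026,-15],[0.008,-0.039,0.03,-19],[0.008,-0.041,0.031,-19]]]'

```text
time: 23.12
tool_pos: [512.8, -206.5, 226.0]
tcp_rot: [-2.245, 1.56, -2.417]
contact_force: [-0.6, -0.7, -3.2]
grip_width: 12.2
```

step_arm --targets '[[[0,0,0,0],[0,0,0,0],[0,0,0,0],[0,0,0,0],[0,0,0,0]]]'

```text
time: 23.53
tool_pos: [512.8, -206.1, 226.2]
tcp_rot: [-2.223, 1.56, -2.395]
contact_force: [0.8, -0.8, -3.1]
grip_width: 12.0
```

step_arm --targets '[[[0,0,0,0],[0,0,0,0],[0,0,0,0],[0,0,0,0],[0,0,0,0]]]'

```text
time: 23.95
tool_pos: [512.8, -206.0, 226.2]
tcp_rot: [-2.222, 1.56, -2.394]
contact_force: [-0.6, 0.4, -3.2]
grip_width: 12.1
```

```bash
python3 g.py
python3 - <<'E'
from h import *
to([572.5,-216.5,226.5],80)
E
```

```text
pos [ 512.9 -206.1  226.2] psi 80.15 shift [0. 0. 0.] turn None F [ 0.6  0.9 -2.6] w 11.6 t 24.05 q [-0.51  0.38  1.39 -0.01  1.38 -1.91]
-200 12 hx [2. 4. 6.] hy [-18. -17.  20.]
-180 19 hx [2. 6. 6.] hy [-22. -14.  32.]
-160 15 hx [4. 6. 7.] hy [-22. -20.  26.]
-140 14 hx [4. 7. 7.] hy [-25. -22.  -8.]
-120 52 hx [0. 6. 8.] hy [-26.  -7.  16.]
-100 16 hx [-2.  2.  7.] hy [-9. -7. -0.]
-80 40 hx [-7.  3. 13.] hy [-6. -2.  0.]
-60 18 hx [ 4. 10. 13.] hy [-4. -2.  0.]
-40 148 hx [-7. 61. 69.] hy [-78.  -2.  76.]
-20 146 hx [-8. 62. 67.] hy [-81.  -3.  80.]
pos [ 512.9 -206.1  226.2] psi 80.15 shift [-0.0007 -0.0001  0.0605] turn 0.15 F [ 0.6  0.9 -2.6] w 11.6 t 24.05 q [-0.51  0.38  1.39 -0.01  1.38 -1.91]
```

The bar lies 61 mm ahead along hook +x and the lift is 17.7 mm, within the 14–20 window. I'll move on.

step_arm --targets '[[[0,0,0.003,0],[0,0,0.008,0],[0,0,0.014,0],[0,0,0.021,0],[0,0,0.028,0]]]'

```text
time: 24.47
tool_pos: [541.3, -211.0, 225.9]
tcp_rot: [-2.203, 1.56, -2.375]
contact_force: [0.5, 1.1, -2.5]
grip_width: 11.7
```

step_arm --targets '[[[0,0,0.007,0],[0,0,0.014,0],[0,0,0.02,0],[0,0,0.024,0],[0,0,0.026,0]]]'

```text
time: 24.88
tool_pos: [567.6, -215.5, 225.4]
tcp_rot: [-2.225, 1.56, -2.397]
contact_force: [-0.7, 0.2, -2.3]
grip_width: 12.1
```

step_arm --targets '[[[0,0,0.002,0],[0,0,0.004,0],[0,0,0.006,0],[0,0,0.006,0],[0,0,0.006,0]]]'

```text
time: 25.3
tool_pos: [573.4, -216.6, 225.5]
tcp_rot: [-2.217, 1.56, -2.389]
contact_force: [-0.7, 0.7, -1.8]
grip_width: 11.9
```

```bash
python3 g.py
python3 - <<'E'
from h import *
to([572.5,-216.5,209],80)
E
```

```text
pos [ 573.4 -216.6  225.5] psi 80.17 shift [0. 0. 0.] turn None F [ 0.4 -0.1 -1.7] w 12.1 t 25.4 q [-0.48  0.49  1.21 -0.01  1.45 -1.88]
-220 9 hx [-9. -6. -6.] hy [105. 109. 111.]
-200 4 hx [-7. -7. -6.] hy [104. 106. 107.]
-160 7 hx [-9. -8. -6.] hy [106. 108. 109.]
-140 5 hx [-9. -7. -6.] hy [105. 107. 110.]
-120 7 hx [-8. -8. -7.] hy [106. 107. 109.]
-80 29 hx [-8. -4. 13.] hy [-4. -2.  0.]
-60 18 hx [ 7. 10. 13.] hy [-5. -2.  1.]
-40 79 hx [-9.  1.  9.] hy [-103.  -54.    8.]
-20 144 hx [-9.  3.  9.] hy [-102.  -40.    6.]
pos [ 573.4 -216.6  225.5] psi 80.17 shift [ 0.0165  0.0001 -0.0007] turn 0.17 F [ 0.4 -0.1 -1.7] w 12.1 t 25.4 q [-0.48  0.49  1.21 -0.01  1.45 -1.88]
```

step_arm --targets '[[[0.004,0,-0.001,0],[0.008,0,-0.001,0],[0.012,0,-0.001,0],[0.015,0,-0.001,0],[0.015,0,-0.001,0]]]'

```text
time: 25.82
tool_pos: [571.8, -216.3, 209.4]
tcp_rot: [-2.371, 1.559, -2.542]
contact_force: [-0.4, 0.2, -2.7]
grip_width: 11.9
```

step_arm --targets '[[[0.0005,0,0,0],[0.001,0,0,0],[0.001,0,0,0],[0.001,0,0,0],[0.001,0,0,0]]]'

```text
time: 26.23
tool_pos: [571.9, -216.3, 208.6]
tcp_rot: [-2.346, 1.559, -2.517]
contact_force: [0.5, 0.5, -1.5]
grip_width: 11.8
```

Run:
```python
from h import *
to([572.5,-216.5,208.5],80)
```

```text
pos [ 571.9 -216.3  208.6] psi 80.17 shift [ 0.     -0.0001  0.0007] turn 0.17 F [ 0.5  0.5 -1.5] w 11.8 t 26.2333 q [-0.48  0.5   1.24 -0.01  1.41 -1.88]
```

step_arm --targets '[[[0.0003,0,0.0005,0],[0.0006,0,0.0005,0],[0.0008,0,0.0005,0],[0.0008,0,0.0005,0],[0.0008,0,0.0005,0]]]'

```text
time: 26.65
tool_pos: [572.4, -216.5, 208.2]
tcp_rot: [-2.291, 1.56, -2.463]
contact_force: [-1.4, 0.4, 2.6]
grip_width: 11.9
```

step_arm --targets '[[[0.0003,0,0,0],[0.0006,0,0,0],[0.0008,0,0,0],[0.0008,0,0,0],[0.0008,0,0,0]]]'

```text
time: 27.07
tool_pos: [572.4, -216.5, 208.2]
tcp_rot: [-2.223, 1.56, -2.394]
contact_force: [-2.5, 1.0, 6.1]
grip_width: 11.8
```

Run:
```python
from h import *
to([572.5,-216.5,208.5],80)
```

```text
pos [ 572.4 -216.5  208.2] psi 80.17 shift [-0.0003  0.      0.    ] turn 0.17 F [-2.5  1.   6.1] w 11.8 t 27.0667 q [-0.48  0.5   1.24 -0.01  1.4  -1.88]
```

It's seated on the bar: Fz went from −2.7 to +6 N at the original hung height. I'll ease off slightly, wait, then open.

step_arm --targets '[[[-0.0005,0,0,0],[-0.0005,0,0,0],[-0.0005,0,0,0],[-0.0005,0,0,0],[-0.0005,0,0,0]]]'

```text
time: 27.48
tool_pos: [572.5, -216.5, 208.5]
tcp_rot: [-2.237, 1.56, -2.409]
contact_force: [-0.1, 1.2, -0.4]
grip_width: 11.9
```

step_arm --targets '[[[0,0,0,0],[0,0,0,0],[0,0,0,0],[0,0,0,0],[0,0,0,0]]]' --jaw 0.4

```text
time: 27.9
tool_pos: [572.5, -216.6, 208.5]
tcp_rot: [-2.224, 1.56, -2.396]
contact_force: [-0.3, 0.2, 0.8]
grip_width: 41.1
```

step_arm --targets '[[[0,0,0,0],[0,0,0,0],[0,0,0,0],[0,0,0,0],[0,0,0,0]]]'

```text
time: 28.32
tool_pos: [572.6, -216.5, 208.5]
tcp_rot: [-2.222, 1.56, -2.393]
contact_force: [0.3, -0.4, 0.1]
grip_width: 55.1
```

step_arm --targets '[[[-0.006,0,0,0],[-0.012,0,0,0],[-0.022,0,0,0],[-0.036,0,0,0],[-0.05,0,0,0]]]'

```text
time: 28.73
tool_pos: [573.0, -216.2, 259.9]
tcp_rot: [-2.18, 1.56, -2.352]
contact_force: [-0.4, -0.9, -0.2]
grip_width: 55.4
```

step_arm --targets '[[[-0.02,0,0,0],[-0.04,0,0,0],[-0.06,0,0,0],[-0.08,0,0,0],[-0.1,0,0,0]]]'

```text
time: 29.15
tool_pos: [573.6, -215.3, 362.3]
tcp_rot: [-2.031, 1.56, -2.203]
contact_force: [0.5, -0.2, -0.8]
grip_width: 55.2
```

```bash
cat > f.py <<'E'
from h import *
import sys
cap("side");c=cap("side");t=cap("top");to([572.5,-216.5,208.5],80)
P=cloud(c);B=np.array([573.,-216.,0]);hx=np.array([.985,-.174,0]);hy=np.array([.174,.985,0])
q=P.reshape(-1,3)-B;l=np.c_[q@hx,q@hy,q[:,2]]
k=(abs(l[:,0])<40)&(abs(l[:,1])<60)&(l[:,2]>30)
hsv=cv2.cvtColor(c["color"],cv2.COLOR_RGB2HSV).reshape(-1,3)
og=k&(hsv[:,0]<15)&(hsv[:,1]>180)
print("orange",og.sum(),l[og].mean(0).round(1))
for z in range(30,160,10):
    w=l[k&(l[:,2]>=z)&(l[:,2]<z+10)]
    if len(w):print(z,len(w),"hx",np.percentile(w[:,0],[5,50,95]).round(1),"hy",np.percentile(w[:,1],[5,50,95]).round(1))
save(sys.argv[1],np.hstack([cv2.resize(c["color"][190:340,240:360],None,fx=3.6,fy=3.6),cv2.resize(t["color"][140:290,200:300],None,fx=3.6,fy=3.6)]))
E
python3 f.py s9
```

```text
pos [ 574.3 -215.6  362.4] psi 80.17 shift [ 0.1539  0.0004 -0.0013] turn 0.17 F [ 0.3 -0.6 -1. ] w 55.0 t 29.3 q [-0.48  0.47  0.89 -0.01  1.79 -1.88]
orange 109 [  1.9  -5.2 255.8]
120 6 hx [-5.2 -3.1 -2.4] hy [-11.6  -5.1   1.3]
130 1 hx [-2.5 -2.5 -2.5] hy [-12.9 -12.9 -12.9]
150 8 hx [-8.  -4.2  9.7] hy [-3.5 -1.9 -0.4]
```

The hook hangs and the gripper is clear. I'll back the arm off for an open view and let things settle.

step_arm --targets '[[[-0.01,0,-0.03,0],[-0.02,0,-0.06,0],[-0.03,0,-0.09,0],[-0.03,0,-0.12,0],[-0.03,0,-0.15,0]]]'

```text
time: 29.72
tool_pos: [425.0, -189.2, 392.1]
tcp_rot: [-1.763, 1.56, -1.935]
contact_force: [-0.3, -0.5, -0.1]
grip_width: 55.0
```

step_arm --targets '[[[0,0,0,0],[0,0,0,0],[0,0,0,0],[0,0,0,0],[0,0,0,0]]]'

```text
time: 30.13
tool_pos: [425.9, -189.4, 391.3]
tcp_rot: [-1.898, 1.561, -2.07]
contact_force: [-0.7, 0.5, -1.0]
grip_width: 54.6
```

step_arm --targets '[[[0,0,0,0],[0,0,0,0],[0,0,0,0],[0,0,0,0],[0,0,0,0]]]'

```text
time: 30.55
tool_pos: [426.0, -189.4, 391.2]
tcp_rot: [-1.909, 1.561, -2.08]
contact_force: [0.5, -0.0, 0.2]
grip_width: 55.2
```

step_arm --targets '[[[0,0,0,0],[0,0,0,0],[0,0,0,0],[0,0,0,0],[0,0,0,0]]]'

```text
time: 30.97
tool_pos: [425.9, -189.4, 391.3]
tcp_rot: [-1.902, 1.561, -2.073]
contact_force: [-0.8, -0.3, 0.2]
grip_width: 55.3
```

step_arm --targets '[[[0,0,0,0],[0,0,0,0],[0,0,0,0],[0,0,0,0],[0,0,0,0]]]'

```text
time: 31.38
tool_pos: [425.9, -189.4, 391.3]
tcp_rot: [-1.902, 1.561, -2.073]
contact_force: [-0.2, -0.3, 0.3]
grip_width: 55.3
```

step_arm --targets '[[[0,0,0,0],[0,0,0,0],[0,0,0,0],[0,0,0,0],[0,0,0,0]]]'

```text
time: 31.8
tool_pos: [425.9, -189.4, 391.3]
tcp_rot: [-1.903, 1.561, -2.074]
contact_force: [0.7, 0.1, -0.1]
grip_width: 55.0
```

step_arm --targets '[[[0,0,0,0],[0,0,0,0],[0,0,0,0],[0,0,0,0],[0,0,0,0]]]'

```text
time: 32.22
tool_pos: [425.9, -189.4, 391.3]
tcp_rot: [-1.902, 1.561, -2.073]
contact_force: [0.0, 0.9, 0.3]
grip_width: 55.2
```

```bash
cat > f2.py <<'E'
from h import *
cap("side");prev=None
for i in range(5):
    c=cap("side");x=c["color"][215:300,280:330].astype(int)
    if prev is not None:print("diff",abs(x-prev).max(2).mean().round(2),(abs(x-prev).max(2)>40).sum())
    prev=x
    for _ in range(2):cap("top")
E
python3 f2.py; sed -i 's/240:360\]/260:350]/; s/\[140:290,200:300\]/[150:300,250:390]/' f.py; python3 f.py s10
```

```text
diff 2.62 0
diff 2.64 0
diff 2.67 0
diff 2.73 0
pos [ 425.9 -189.4  391.3] psi 80.2 shift [ 1.823e-01 -1.000e-04  1.496e-01] turn 0.2 F [-0.7  0.2  0.4] w 55.2 t 33.1667 q [-0.58  0.15  1.25 -0.01  1.74 -1.98]
orange 86 [  1.9  -6.4 253.6]
120 7 hx [-5.2 -3.  -2.3] hy [-10.7  -4.4   1.8]
130 1 hx [-2.6 -2.6 -2.6] hy [-9.9 -9.9 -9.9]
150 7 hx [-8.1 -4.1  5.7] hy [-3.8 -3.3 -0.9]
```

View pics/s10.png

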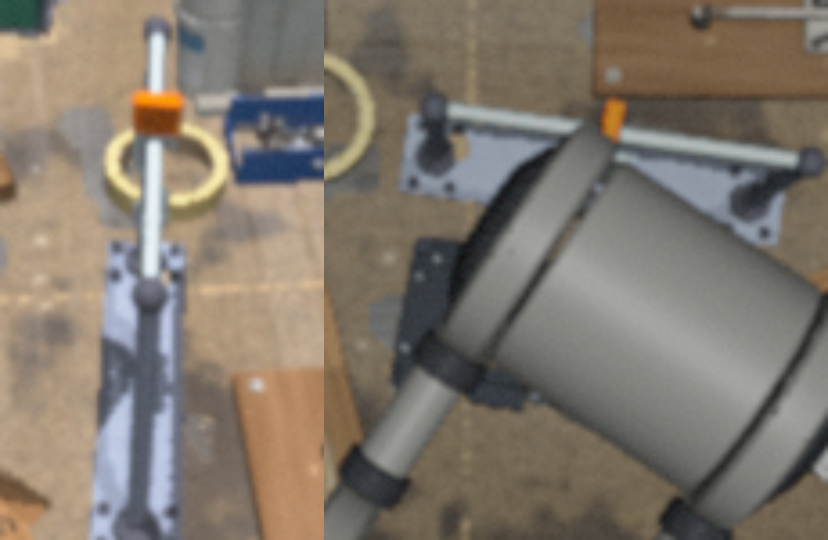

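The side view shows the orange hook hanging on the bar at (158,112), with the gauge edge-on behind the bar and its shadow on the foot at (115,370). Successive frames show no motion. Handing in.

```bash
python3 -c "
from plant import bot
print(bot.close_job())"
```

```text
the job is handed in; nothing more can be done
None
```

The comb gauge is back on the tool rail, hanging from the S-hook, and the job is handed in at about 33 s of the 72 s allowed.

**What I did**
- I took the S-hook off the bar and fed its lower tip up through the tab hole. The force stayed near zero and no search was needed.
- I drew the gauge straight out along the slot with about 3–4 N at most. Depth readings then showed it tilted on the hook with its teeth on the bench.
- I lifted it slowly until it hung straight, carried it to the rail, set the hook on the bar (Fz rose to about +6 N), eased off and released.

**Last checks**
- **Hook:** its grip is at the same height on the bar as at the start.
- **Gauge:** side-view depth points at z 120–130 fit the tab and upper plate. The side camera sees the gauge edge-on behind the bar, and the arm hid it from the top camera. So I have no direct picture of the whole gauge hanging after release.
- **Stillness:** five side pictures over about 0.6 s showed no changed pixels round the hook and bar.
- **Robot:** the gripper is about 150 mm clear and touches nothing.
- **Bystanders:** I saw no contact forces that would suggest any were touched. I did not measure their positions again.

**What disagreed**
- The reported TCP height was about 30–40 mm lower than the fingertips seen in the cameras. My first grasp therefore closed on air above the hook, without touching it.
- I re-measured and from then on took heights from the hook's known hung height, which agreed at the seat and again at the rail.

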